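# Clamp a hex specimen in the hardness tester's vice and arm the tester

## Task

Stand the hexagonal aluminium bar on the bed of the blue vice on the tester's stage, midway along the jaws and turned so that two of its flats face them; lower it in rather than dropping it, then swing the clamp lever fully home so that the bar is held. With the bar clamped, lift the red switch guard on the console right up, flip the toggle beneath it over to its armed side (towards the guard's hinge and the green dot), and close the guard fully again. Leave the brass bar, the steel bar and the round test block where they are.

Things in the scene. Friction and masses are not known exactly. Their poses are not given: they have to be found in the camera images.
- hex_bar: pale silver aluminium hexagonal bar, upright on the black mat at one of three places, any yaw: 46 mm across flats, 53 mm across corners, 100 mm tall, 0.37 to 0.62 kg. Origin: centre of its underside; z up along the bar. The normals of its six flats lie at 0, 60, 120, ... degrees from its own x axis, about z.
- round_bar: bystander: brass round bar, 44 mm diameter, 75 mm tall, upright on the mat; origin at the centre of its underside. The three bars stand at least 94 mm apart, centre to centre.
- square_bar: bystander: steel square bar, 40 x 40 mm, 65 mm tall, upright on the mat; origin at the centre of its underside.
- test_block: bystander: steel hardness test block, a disc of 64 mm diameter, 16 mm thick, lying on the bench; origin at the centre of its underside.
- vice: fixed blue cam-lever vice on the tester's stage. Origin: on its underside (55 mm over the bench) below the middle of the open gap; jaws close along its y, run along its x, z up. Bed 35 mm above the origin. Fixed jaw face at y = +25.5 mm, moving one at -25.5 mm: the 51 mm gap takes the bar only with flats facing the jaws. Jaw faces: 90 mm long, tops 35 mm above the bed.
- jaw: moving jaw plate on the vice's -y side, driven in +y by the lever through a stiff spring; origin at the vice's origin when the lever is at 0 (it starts up to 0.6 mm further in), axes as the vice's. It pushes the bar to the fixed jaw, then squeezes it with about 40 N when the lever is home.
- clamp_lever (a joint): angle of the clamp lever, a flat steel arm turning level about an upright pivot: 0 = open (arm along the vice's -x), 1.5 rad = home at its stop (arm about along -y), anticlockwise seen from above. Starts at 0 to 0.1. Stays where it is left; needs about 4 to 7 N at the handle.
- lever_knob (a point): centre of the top of the lever's upright black handle, a cylinder of 24 mm diameter, 90 mm from the pivot, standing free for 49 mm above the arm; the point is 120 mm above the vice's origin.
- lever_pivot (a point): the lever's upright pivot axis, 125 mm from the vice's origin along its -y axis, at the height of the arm.
- console: fixed grey control console, 150 x 240 mm, 62 mm high, with a navy top; origin at the centre of its underside, x away from the robot side, z up. The guarded toggle is at x = 0, y = +45 mm; a red mushroom stop button (top 91 mm high) is at x = 0, y = -75 mm.
- guard (a joint): angle of the red see-through guard: 0 = closed, grows as its front (console -x end) is lifted, stop at 1.75 rad; stays where it is left (about 1 N moves it). A box open below, 73 mm long (x), 44 mm wide (y), hinged along y at its console +x end; closed, underside 72 mm and flat top 115 mm over the bench. Its two sides are free to be pinched from above.
- guard_hinge (a point): middle of the guard's hinge axis, fixed to the console at x = 36, y = 45, z = 76 mm of the console; the axis runs along the console's y.
- guard_front (a point): middle of the guard's front wall, 73 mm from the hinge, 16 mm above hinge height when closed; moves with the guard.
- toggle (a joint): angle of the toggle under the guard: 0 = safe, leaning 0.4 rad towards the console's -x (the robot side); 0.8 rad = armed, leaning 0.4 rad to +x, towards the guard's hinge and the green dot. Stays where it is left; takes about 2 N at its tip.
- toggle_tip (a point): centre of the 13 mm ball at the toggle's tip, 36 mm from its pivot; the pivot is at x = 0, y = 45, z = 72 mm of the console, so the tip stands 105 mm over the bench when leaning, 108 mm when upright.
There are look-alikes about, which are no part of the job. Of the things that look like the hex_bar, the smallest one is meant.

How it is judged (in metres and radians):
On the way, in this order (a step that is already met when the one before it is completed fails the run):
1. the hex bar stands on the vice's bed between the open jaws, flats facing them (x of hex_bar in the frame of vice between -0.015 and 0.015 m and y of hex_bar in the frame of vice between -0.008 and 0.008 m and z of hex_bar in the frame of vice between 0.03 and 0.0375 m and angle between hex_bar's own z axis and vertical below 0.05 rad and (angle between the x axis of hex_bar and the y axis of vice, either way round below 0.07 rad or angle between the x axis of hex_bar and the y axis of vice, either way round between 0.977 and 1.117 rad) and value of joint clamp_lever below 0.6 rad), for 0.2 s.
2. the lever is home and the jaws hold the bar (x of hex_bar in the frame of vice between -0.015 and 0.015 m and y of hex_bar in the frame of vice between -0.008 and 0.008 m and z of hex_bar in the frame of vice between 0.03 and 0.0375 m and angle between hex_bar's own z axis and vertical below 0.05 rad and (angle between the x axis of hex_bar and the y axis of vice, either way round below 0.07 rad or angle between the x axis of hex_bar and the y axis of vice, either way round between 0.977 and 1.117 rad) and value of joint clamp_lever above 1.38 rad and contact force between jaw and hex_bar above 15 N), for 0.2 s.
3. the guard is lifted (all of step 2 and value of joint guard above 1.2 rad), for 0.1 s.
4. the toggle is flipped to armed under the lifted guard (all of step 2 and value of joint guard above 0.8 rad and value of joint toggle above 0.65 rad), for 0.1 s.
At the end, for the whole second after the job is handed in: bar on the vice's bed (2.5 mm), upright (3 deg), within 15 mm of mid-jaw, a pair of flats within 4 deg of the jaw faces, pressed by the jaw with over 15 N, at rest; lever over 1.38 rad; toggle armed (over 0.65 rad); guard closed (under 0.1 rad) (all of step 2 and value of joint toggle above 0.65 rad and value of joint guard below 0.1 rad and linear speed of hex_bar below 0.02 m/s); the robot touches nothing.
It fails at once if the hex bar is dropped (falls free at over 0.4 m/s) (contact force between the fingers and hex_bar below 0.05 N and linear speed of hex_bar above 0.4 m/s).
It fails at once if the toggle is armed while the lever is not home (value of joint toggle above 0.65 rad and value of joint clamp_lever below 1.2 rad).
It fails at once if the brass bar is shifted by more than 25 mm or tipped (distance of round_bar from where it was at the start of the episode above 0.025 m or angle between round_bar's own z axis and vertical above 0.3 rad).
It fails at once if the steel bar is shifted by more than 25 mm or tipped (distance of square_bar from where it was at the start of the episode above 0.025 m or angle between square_bar's own z axis and vertical above 0.3 rad).
It fails at once if the test block is shifted by more than 25 mm or tipped (distance of test_block from where it was at the start of the episode above 0.025 m or angle between test_block's own z axis and vertical above 0.3 rad).
It also fails if it takes over 70 s, if anything falls off the work surface, if the arm or the gripper's body presses on something with over 40 N, if the wrist force passes 120 N, or if a joint passes its speed limit or range.

## Robot

A 6-joint arm with a two-finger parallel gripper is mounted at the origin on the work surface. World frame = base frame: x ahead of the robot, y to its left, z up, the work surface at z = 0. Lengths are in m, angles in degrees, forces in N, time in s.
With the tool pointing down it reaches from about 0.4 to 0.825 m from the base axis. Payload 7 kg.
Tool frame: the origin (TCP) lies at the very end of the fingers, on their centre line; the grasp point (between the pads) lies 19 mm behind it (r.grasp_offset is the z of the grasp point in the tool frame, in m); z points along the fingers, y is the direction in which the jaws open and shut (so a half turn about z gives the same grasp; the last joint's range is limited). The gripper opens to 88 mm and grips with 3 to 60 N. Pads are 19 mm wide; open, the fingers measure 130 mm over their backs; the gripper's body (78 mm by 193 mm) begins 47 mm behind the grasp point.
Start: joints at [-48.065, 20.546, 0.682, 0, -70.136, -16.507], TCP at [0.29, -0.61, 0.227] pointing down, gripper open.
Joint ranges: [-176.03, 176.03], [-82.01, 121.73], [-58.28, 71.71], [-173.87, 95.51], [-174.79, -0.11], [-173.66, 173.66]. Speed limits (degrees/s): [136.94, 136.94, 172.46, 180, 180, 180].

## Interface

Orientations are given as [roll, pitch, yaw] about the fixed x, y, z axes, in that order (R = Rz(yaw) Ry(pitch) Rx(roll)).
In Python, from plant import r gives the robot as it stands.
- The arm moves only by the tool carry_out, never from a script. Its argument "plan" is a list of rows, each a list of 6 numbers: the shift along the world's x, y, z in m, then the turn, a rotation vector about the world's x, y, z in rad. In form: [[tx, ty, tz, wx, wy, wz], ...]. A call has 1 to 12 rows; each row shifts and turns the pose as measured when the row begins; what a row does not reach is not made up. A row lasts 1/12 s, in which the tool goes at most 41.7 mm and 7.16 degrees, less where a joint would pass 70% of its speed; a pose out of reach is approached as far as the arm can. A call with a gripper value outside its range is refused whole. "fingers" is the closure, from -1 (fully open) to 1 (shut), set as the call begins (left out, the last holds). The fingers move at their own pace and stop on an object; "force" is the grip in N (left out, the last holds). Time passes only in rows, so rows that do not move let the fingers close. It gives the time, the measured TCP pose, the force and the opening at its end, in the units of the state.
- r.get_state(): the state, without advancing time (a new reading comes with each control period).
- r.capture(name): name is "scene" or "top" or "wrist"; returns the picture (400x640x3 uint8, red, green, blue); there is no depth.
- r.camera_model(name): a dict with "fov_y" (degrees; the focal length in pixels is half the picture's height over the tangent of half this angle, whatever the lens; pixels are square), "cx", "cy" (the principal point, pixels), "R" (3x3) and "t" (3): a world point X has camera coordinates R X + t; the wrist camera has in their place "mount" (4x4, takes a point from camera to tool coordinates, whose origin is the TCP and whose axes are the flange's). Camera axes: x right, y down, z forward; pixel columns grow to the right and rows downward; lengths in m; the calibration is good to about 2 mm. A picture is of the moment at which its call begins: read the wrist's pose just before it. camera_model takes no time and is no camera call.
- r.close_job(): hands the job in, once; it reports no verdict.
The state is a dict: "time_s": time; "joints": joint angles; "qd": joint speeds; "joint_torque": joint torques, N m; "tcp_pos": TCP position; "eef_rot": TCP orientation; "contact_force": force on the tool from outside, world axes, zero at the start; "moment": the same for the moment, N m; "gripper_width": finger opening in m.
Only numpy, scipy, OpenCV 4.12 (cv2) and the standard library are available. Lean on these libraries where they do the work, as an engineer would, in place of code of your own. Each camera call takes 0.05 s, during which the arm holds its last target.

## Working session

There is one attempt and no reset: what is moved stays moved. The work goes in short steps, Python scripts to look and compute and a tool call to move; the robot and the scene stay as the last step left them, time stands still between calls to the robot, and variables do not carry over. Pictures are saved under pics/ and viewed, and the job is handed in when it is done.

Besides the shell and the picture viewer there is one more tool, called after "Emit:" in YAML: its name, and indented under it one key for each argument. carry_out: Moves the arm, as the interface text tells. Its arguments: {"type":"object","properties":{"plan":{"type":"array"},"fingers":{"type":"number"},"force":{"type":"number"}},"required":["plan"]}

```bash
ls; mkdir -p pics
python3 - <<'E'
from plant import r
import cv2
for n in ["scene","top","wrist"]:
    m=r.camera_model(n); print(n,m)
    im=r.capture(n); cv2.imwrite(f"pics/{n}0.png",im[:,:,::-1])
print(r.get_state(), r.grasp_offset)
E
```

```text
pics
scene {'fov_y': 54.03222096988818, 'cx': 319.63943162466717, 'cy': 193.97030153716074, 'R': array([[ 0.76908731,  0.63913393,  0.00354112],
       [ 0.55026022, -0.65930432, -0.51237827],
       [-0.32514366,  0.39601216, -0.85875256]]), 't': array([-0.47787309, -0.25737514,  1.34245768])}
top {'fov_y': 54.66700203397309, 'cx': 320.8526610201541, 'cy': 192.88032585654668, 'R': array([[ 0.00248985, -0.9999655 , -0.00792434],
       [-0.9849137 , -0.00108108, -0.17304288],
       [ 0.17302834,  0.00823564, -0.98488241]]), 't': array([0.01635807, 0.61428117, 0.94049372])}
wrist {'fov_y': 67.3867862295156, 'cx': 314.86845805331876, 'cy': 203.3221587397667, 'mount': array([[-1.20480515e-03, -9.53466320e-01, -3.01497138e-01,
         8.18355861e-02],
       [ 9.99999194e-01, -1.02774969e-03, -7.45875936e-04,
        -1.02551774e-04],
       [ 4.01303994e-04, -3.01497794e-01,  9.53466790e-01,
        -1.57950048e-01],
       [ 0.00000000e+00,  0.00000000e+00,  0.00000000e+00,
         1.00000000e+00]])}
{'time_s': 0.15, 'joints': array([-4.80643153e+01,  2.05821713e+01,  6.47866374e-01, -1.48809386e-02,
       -7.01357867e+01, -1.65094609e+01]), 'qd': array([-0.08714496, -0.1264228 ,  0.13757545,  0.06216769,  0.00988199,
        0.02457697]), 'joint_torque': array([-3.79272251e-04, -5.83276176e+01,  2.93292922e+01,  7.00107783e+00,
        8.82349239e-03, -1.29952596e-04]), 'tcp_pos': array([ 0.28966763, -0.60929602,  0.22585079]), 'eef_rot': array([ 1.79928822e+02, -6.50577952e-03, -1.54578837e+02]), 'contact_force': array([0.22089961, 0.35349242, 0.58325483]), 'moment': array([-0.0106833 , -0.05840857,  0.03678404]), 'gripper_width': 0.08758629235249596} -0.0188
```

View pics/scene0.png

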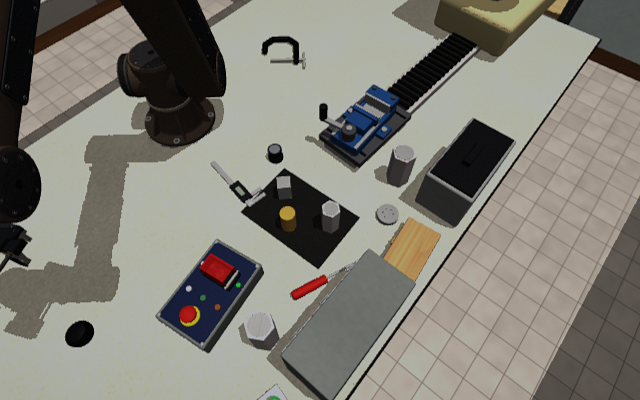

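View pics/top0.png

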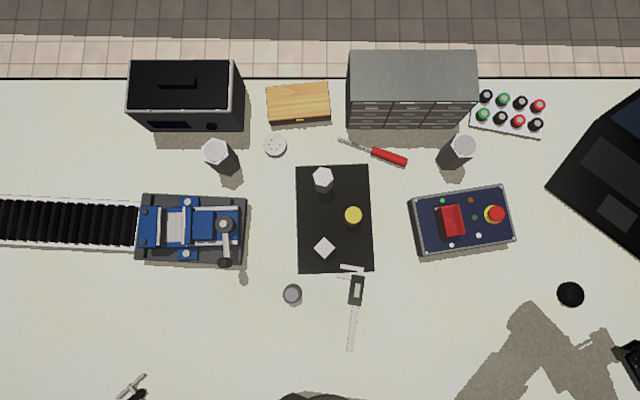

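View pics/wrist0.png

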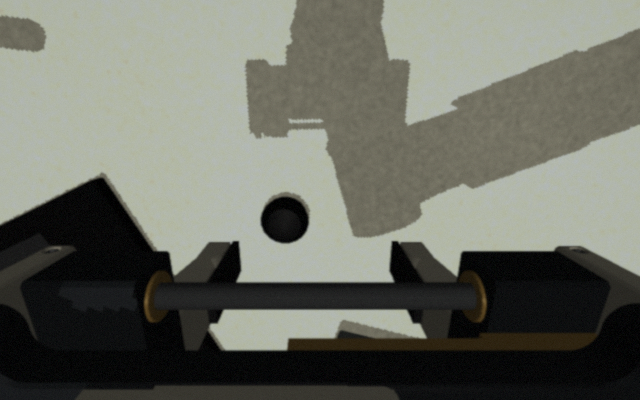

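The top view shows the mat with the hex bar at about (322,178), brass bar (353,215) and steel bar (324,248). The vice is around (195,230) and the console around (465,220). Larger look-alike hex bars stand off the mat at (215,150) and (460,150).

Run:
```python
import cv2
a=cv2.imread("pics/top0.png")
cv2.imwrite("pics/t_vice.png",cv2.resize(a[180:280,120:270],None,fx=5,fy=5,interpolation=cv2.INTER_CUBIC))
cv2.imwrite("pics/t_mat.png",cv2.resize(a[155:285,285:385],None,fx=4.5,fy=4.5,interpolation=cv2.INTER_CUBIC))
cv2.imwrite("pics/t_con.png",cv2.resize(a[175:265,400:525],None,fx=6,fy=6,interpolation=cv2.INTER_CUBIC))
```

```text
(no output)
```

View pics/t_vice.png

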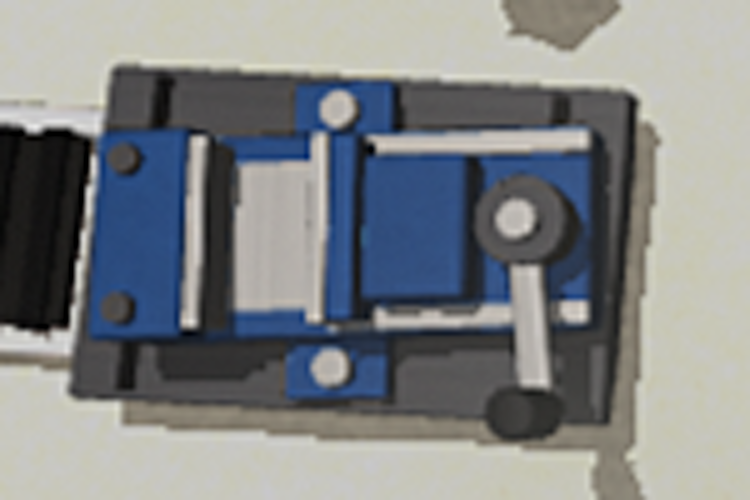

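View pics/t_mat.png

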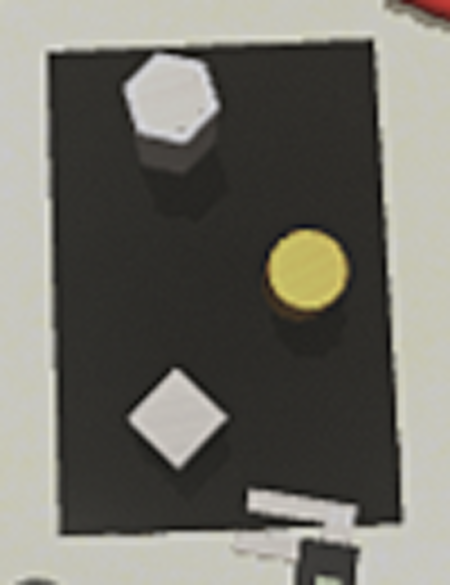

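View pics/t_con.png

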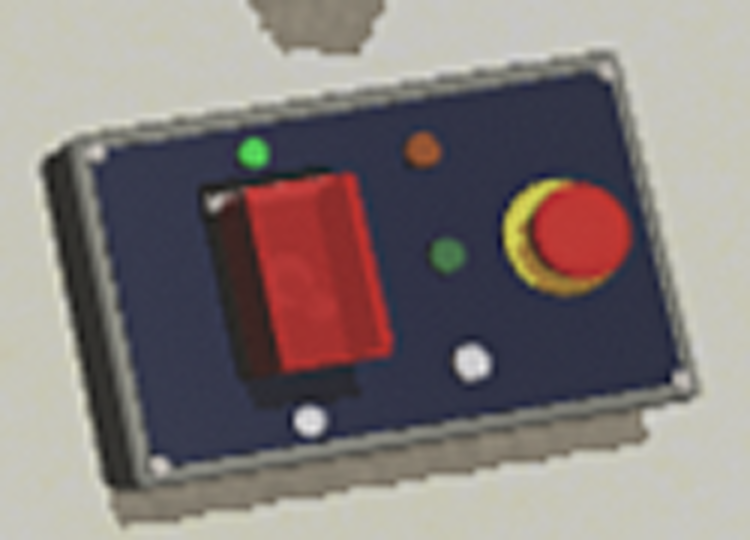

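```bash
cat > h.py <<'E'
import numpy as np, cv2
from scipy.spatial.transform import Rotation as Ro
from plant import r
def cam(n,st=None):
    m=r.camera_model(n); f=200/np.tan(np.radians(m['fov_y']/2))
    if n=='wrist':
        st=st or r.get_state()
        T=np.eye(4); T[:3,:3]=Ro.from_euler('xyz',st['eef_rot'],degrees=True).as_matrix(); T[:3,3]=st['tcp_pos']
        M=T@m['mount']; R=M[:3,:3].T; t=-R@M[:3,3]
    else: R,t=m['R'],m['t']
    return dict(f=f,cx=m['cx'],cy=m['cy'],R=R,t=t)
def toplane(c,uv,z):
    uv=np.atleast_2d(uv).astype(float)
    d=np.c_[(uv[:,0]-c['cx'])/c['f'],(uv[:,1]-c['cy'])/c['f'],np.ones(len(uv))]@c['R']
    o=-c['R'].T@c['t']; s=(z-o[2])/d[:,2]
    return o+s[:,None]*d
def proj(c,X):
    X=np.atleast_2d(X); p=X@c['R'].T+c['t']; return np.c_[c['f']*p[:,0]/p[:,2]+c['cx'],c['f']*p[:,1]/p[:,2]+c['cy']]
def tri(c1,p1,c2,p2):
    A=[];b=[]
    for c,p in((c1,p1),(c2,p2)):
        for k,(u,cc) in enumerate(((p[0],c['cx']),(p[1],c['cy']))):
            a=(u-cc)/c['f']; A.append(c['R'][k]-a*c['R'][2]); b.append(a*c['t'][2]-c['t'][k])
    return np.linalg.lstsq(np.array(A),np.array(b),rcond=None)[0]
E
python3 - <<'E'
from h import *
c=cam('top')
print('cam',-c['R'].T@c['t'])
def V(x,y): return [120+(x+.5)/5-.5,180+(y+.5)/5-.5]
def M(x,y): return [285+(x+.5)/4.5-.5,155+(y+.5)/4.5-.5]
def C(x,y): return [400+(x+.5)/6-.5,175+(y+.5)/6-.5]
print('fixedface',toplane(c,[V(208,135),V(201,327)],.125))
print('movface',toplane(c,[V(313,133),V(307,322)],.125))
print('knob',toplane(c,[V(518,415)],.175),'pivot',toplane(c,[V(516,217)],.135))
a=cv2.imread('pics/top0.png'); hsv=cv2.cvtColor(a,cv2.COLOR_BGR2HSV)
def blob(mask,near):
    n,l,s,ce=cv2.connectedComponentsWithStats(mask.astype(np.uint8)); k=l[near[1],near[0]]; 
    return s[k],ce[k],(l==k).astype(np.uint8)
g=a.min(2)
for nm,near,z,th in(('hex',(322,176),.101,150),('sq',(324,248),.066,150)):
    s,ce,m=blob((g>th),near); print(nm,s,ce,toplane(c,[ce],z))
    cn=cv2.findContours(m,0,1)[0][0]; P=toplane(c,cn[:,0],z)[:,:2]; print(cv2.minAreaRect((P*1000).astype(np.float32)))
print('brass',toplane(c,[M(308,270)],.076)); print('test',toplane(c,[[275,146]],.016))
print('con corners(z62)',toplane(c,[C(80,135),C(612,55),C(695,390),C(150,480)],.062))
print('stop',toplane(c,[C(583,230)],.091))
print('guard top',toplane(c,[C(252,190),C(355,175),C(392,352),C(283,370)],.115))
E
```

```text
cam [0.44224114 0.00927602 1.03270233]
fixedface [[0.56821128 0.39596452 0.125     ]
 [0.47776385 0.39253851 0.125     ]]
movface [[0.56923882 0.34600749 0.125     ]
 [0.48018679 0.34305693 0.125     ]]
knob [[0.43795715 0.22952905 0.175     ]] pivot [[0.52849402 0.24493125 0.135     ]]
hex [313 167  20  20 290] [322.42758621 176.16206897] [[0.64774647 0.01329118 0.101     ]]
((647.6574096679688, 13.730852127075195), (44.1255989074707, 49.316246032714844), 45.57206344604492)
sq [314 237  21  22 240] [323.92916667 247.48333333] [[0.47486276 0.00940287 0.066     ]]
((474.8280334472656, 9.23274040222168), (36.635616302490234, 36.83735656738281), 44.957054138183594)
brass [[ 0.55559455 -0.06286377  0.076     ]]
test [[0.75059807 0.1432177  0.016     ]]
con corners(z62) [[ 0.60220629 -0.21625242  0.062     ]
 [ 0.63690575 -0.44309602  0.062     ]
 [ 0.4955007  -0.46629976  0.062     ]
 [ 0.45815789 -0.23948282  0.062     ]]
stop [[ 0.55851785 -0.41217004  0.091     ]]
guard top [[ 0.57137282 -0.27139917  0.115     ]
 [ 0.57745821 -0.3126272   0.115     ]
 [ 0.50719745 -0.32297948  0.115     ]
 [ 0.50006829 -0.27987604  0.115     ]]
```

Emit:
carry_out:
  plan:
    - [0.03, 0.035, 0.004, 0, 0, -0.1]
    - [0.03, 0.035, 0.004, 0, 0, -0.1]
    - [0.028, 0.035, 0.004, 0, 0, -0.1]
    - [0.028, 0.035, 0.004, 0, 0, 0]
    - [0.028, 0.035, 0.004, 0, 0, 0]
    - [0.028, 0.035, 0.004, 0, 0, 0]
    - [0.028, 0.035, 0.004, 0, 0, 0]
    - [0.028, 0.035, 0.004, 0, 0, 0]
    - [0.01, 0.03, 0, 0, 0, 0]
    - [0, 0, 0, 0, 0, 0]
  fingers: -1

```text
time_s: 0.98
tcp_pos: [0.5115, -0.3109, 0.2514]
eef_rot: [179.6, -0.3, -173.0]
contact_force: [-0.3, -0.7, 0.3]
gripper_width: 0.0878
```

Run:
```python
from h import *
c=cam('wrist'); im=r.capture('wrist'); cv2.imwrite('pics/w1.png',im[:,:,::-1]); print(r.get_state()['tcp_pos'])
```

```text
[ 0.51112361 -0.3124792   0.25148297]
```

View pics/w1.png

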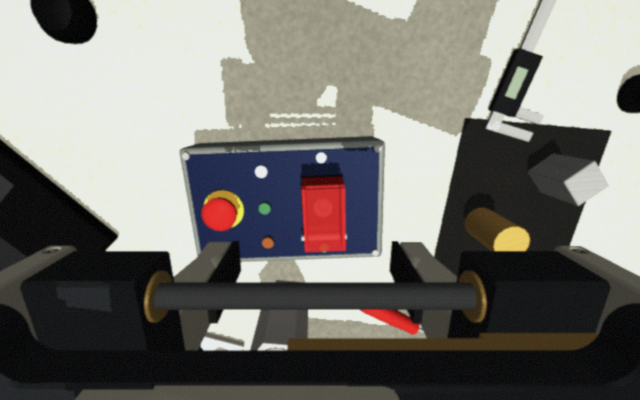

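The wrist view shows the console, with the guard top at about (303–347, 178–250), the stop button at (219,213) and the toggle showing through at about (323,207).

Run:
```python
from h import *
a=cv2.imread('pics/w1.png')
cv2.imwrite('pics/w1z.png',cv2.resize(a[130:270,175:395],None,fx=3.5,fy=3.5,interpolation=cv2.INTER_CUBIC))
```

```text
(no output)
```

View pics/w1z.png

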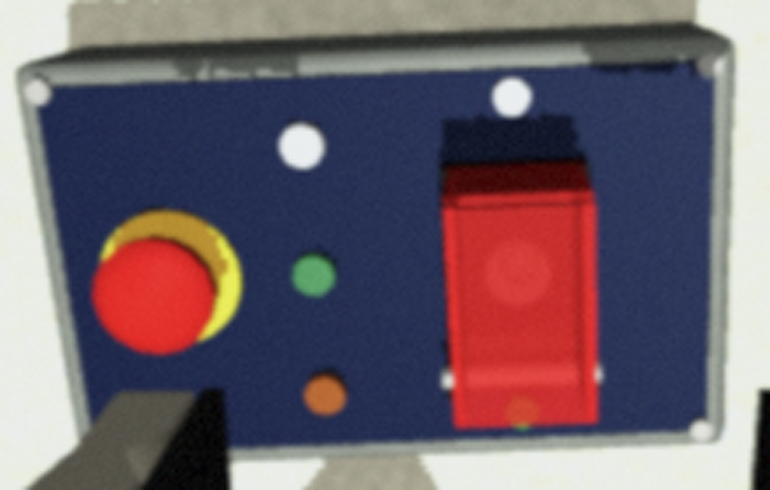

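Emit:
carry_out:
  plan:
    - [0.02, 0.036, 0.0, 0, 0, 0]
    - [0.02, 0.036, 0, 0, 0, 0]
    - [0.02, 0.036, 0, 0, 0, 0]
    - [0.018, 0.036, 0.002, 0, 0, 0]
    - [0.018, 0.036, 0.002, 0, 0, 0]
    - [0.018, 0.036, 0.002, 0, 0, 0]
    - [0.016, 0.036, 0.002, 0, 0, 0]
    - [0.01, 0.036, 0, 0, 0, 0]
    - [0, 0.035, 0, 0, 0, 0]
    - [0, 0, 0, 0, 0, 0]
    - [0, 0, 0, 0, 0, 0]

```text
time_s: 1.95
tcp_pos: [0.6512, 0.0146, 0.256]
eef_rot: [179.7, -0.7, -173.5]
contact_force: [-0.9, -0.4, -0.5]
gripper_width: 0.0879
```

Run:
```python
from h import *
def W(x,y): return [175+(x+.5)/3.5-.5,130+(y+.5)/3.5-.5]
st=dict(eef_rot=[179.6,-.3,-173.0],tcp_pos=[.5115,-.3112,.2514])
c=cam('wrist',st)
P=toplane(c,[W(445,195),W(597,195),W(600,422),W(455,428)],.115); print(P, P.mean(0)); 
print('stop',toplane(c,[W(155,296)],.091))
Q=toplane(c,[W(448,380),W(598,375)],.076); print('pins',Q,Q.mean(0))
print('corner screws',toplane(c,[W(38,93),W(711,66),W(702,430)],.062))
c=cam('wrist'); im=r.capture('wrist'); cv2.imwrite('pics/w2.png',im[:,:,::-1]); print(r.get_state()['tcp_pos'])
np.save('w2.npy',c)
```

```text
[[ 0.50462773 -0.32464143  0.115     ]
 [ 0.49940076 -0.28106202  0.115     ]
 [ 0.57067129 -0.26928288  0.115     ]
 [ 0.57797294 -0.31357757  0.115     ]] [ 0.53816818 -0.29714097  0.115     ]
stop [[ 0.55480909 -0.41362905  0.091     ]]
pins [[ 0.57950637 -0.31686794  0.076     ]
 [ 0.57154339 -0.26567886  0.076     ]] [ 0.57552488 -0.2912734   0.076     ]
corner screws [[ 0.49941834 -0.46208045  0.062     ]
 [ 0.46407832 -0.24300938  0.062     ]
 [ 0.59453648 -0.22219297  0.062     ]]
[0.65114012 0.01434365 0.25582955]
```

View pics/w2.png

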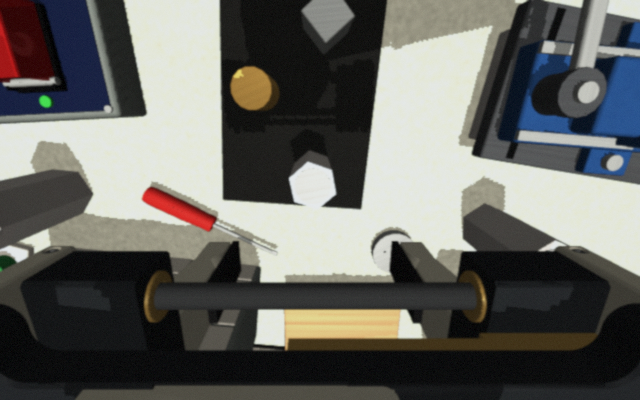

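The hex bar's top is the bright hexagon at about (313,184), brass at (253,88), steel at (327,22).

```bash
cat > hexm.py <<'E'
from h import *
def hexfit(c,im,near,z,th=150):
    g=cv2.resize(im.min(2),None,fx=4,fy=4,interpolation=cv2.INTER_CUBIC)
    n,l,s,ce=cv2.connectedComponentsWithStats((g>th).astype(np.uint8)); k=l[near[1]*4,near[0]*4]
    cn=max(cv2.findContours((l==k).astype(np.uint8),0,1)[0],key=cv2.contourArea)[:,0]
    uv=(cn+.5)/4-.5; P=toplane(c,uv,z)[:,:2]
    m=cv2.moments((P*1e4).astype(np.float32)); ctr=np.array([m['m10'],m['m01']])/m['m00']/1e4
    best=min(np.arange(0,60,.25),key=lambda a:sum(np.ptp(P@[np.cos(np.radians(a+k)),np.sin(np.radians(a+k))]) for k in(0,60,120)))
    w=[np.ptp(P@[np.cos(np.radians(best+k)),np.sin(np.radians(best+k))])*1e3 for k in(0,60,120)]
    mid=[]
    return ctr,best,w,s[k][:5]
E
python3 - <<'E'
from hexm import *
c=np.load('w2.npy',allow_pickle=True).item()
im=cv2.imread('pics/w2.png')
for th in (110,140,170): print(hexfit(c,im,(313,184),.101,th))
c=cam('top'); im=cv2.imread('pics/top0.png')
for th in (120,150): print(hexfit(c,im,(322,176),.101,th))
# vice from w2
c=np.load('w2.npy',allow_pickle=True).item()
print('pivot screw',toplane(c,[[588,92]],.135))
E
```

```text
(array([0.63745444, 0.01920478]), np.float64(6.5), [np.float64(290.7557052683112), np.float64(696.6698041183073), np.float64(627.0950844065247)], array([      0,       0,    2560,    1131, 1340958], dtype=int32))
(array([0.63256724, 0.0373047 ]), np.float64(7.25), [np.float64(292.0107514217643), np.float64(698.8335501687721), np.float64(585.3455456096826)], array([      0,       0,    2560,    1130, 1095509], dtype=int32))
(array([0.6316889 , 0.03763415]), np.float64(7.25), [np.float64(291.3586699717716), np.float64(698.2149124521362), np.float64(584.8590937794095)], array([      0,       0,    2560,    1128, 1064353], dtype=int32))
(array([0.64746283, 0.01294952]), np.float64(47.0), [np.float64(46.769782367595994), np.float64(47.30683124188001), np.float64(47.42259354751077)], array([1251,  668,   84,   79, 4869], dtype=int32))
(array([0.64755896, 0.01298294]), np.float64(46.5), [np.float64(45.43127352111431), np.float64(46.36864896536921), np.float64(46.383403382345364)], array([1252,  669,   82,   77, 4629], dtype=int32))
pivot screw [[0.5280477  0.24319913 0.135     ]]
```

Run:
```python
from hexm import *
c=np.load('w2.npy',allow_pickle=True).item()
im=cv2.imread('pics/w2.png'); print(im[195:212,313].tolist())
cv2.imwrite('pics/w2z.png',cv2.resize(im[140:220,270:360],None,fx=7,fy=7,interpolation=cv2.INTER_CUBIC))
```

```text
[[227, 231, 228], [225, 230, 228], [220, 227, 226], [224, 229, 227], [227, 229, 227], [228, 232, 228], [228, 231, 229], [227, 230, 229], [229, 231, 229], [233, 232, 229], [233, 232, 228], [233, 232, 229], [232, 232, 229], [228, 232, 229], [228, 233, 229], [227, 233, 229], [222, 233, 228]]
```

View pics/w2z.png

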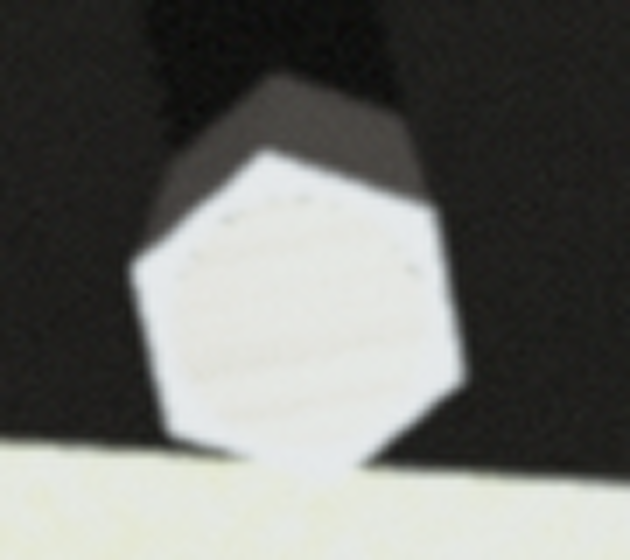

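Run:
```python
from h import *
c=np.load('w2.npy',allow_pickle=True).item()
K=np.array([(265,150),(436,208),(467,380),(170,437),(132,265)],float)
uv=np.c_[270+(K[:,0]+.5)/7-.5,140+(K[:,1]+.5)/7-.5]
P=toplane(c,uv,.101)[:,:2]
ctr=((P[0]+0)*0+ (P[1]+P[3]+P[2]+P[4])/4); print(P,ctr)
for i in range(5): print(np.degrees(np.arctan2(*(P[i]-ctr)[::-1]))%60, np.linalg.norm(P[i]-ctr))
print([np.degrees(np.arctan2(*(P[j]-P[i])[::-1]))%60 for i,j in((0,1),(1,2),(3,4),(4,0))])
```

```text
[[ 0.62116074  0.00405266]
 [ 0.62704429  0.03063532]
 [ 0.65319855  0.03883498]
 [ 0.66740786 -0.00600818]
 [ 0.64083431 -0.01423558]] [0.64712125 0.01230663]
17.63771090715025 0.027241075455958892
17.606383519473837 0.027185013927415146
17.09694141256287 0.02721556051470924
17.924165919344098 0.02733091528572933
16.674192924258904 0.02727663164394178
[np.float64(17.519890607527003), np.float64(17.406818725192682), np.float64(17.20296808020663), np.float64(17.08995320404037)]
```

Emit:
carry_out:
  plan:
    - [-0.002, -0.001, -0.03, 0, 0, 0.1]
    - [-0.002, -0.001, -0.03, 0, 0, 0.09]
    - [0, 0, -0.03, 0, 0, 0]
    - [0, 0, 0, 0, 0, 0]
    - [0, 0, 0, 0, 0, 0]

```text
time_s: 2.42
tcp_pos: [0.6473, 0.005, 0.1658]
eef_rot: [179.7, -0.4, -162.5]
contact_force: [0.7, 0.6, 1.8]
gripper_width: 0.0875
```

```bash
cat > g.py <<'E'
import sys
from h import *
# usage: g.py x y z yaw  -> remaining shift and rotvec
x,y,z,yaw=map(float,sys.argv[1:5]); s=r.get_state()
R=Ro.from_euler('xyz',s['eef_rot'],degrees=True); T=Ro.from_euler('xyz',[180,0,yaw],degrees=True)
print('t',s['time_s'],'pos',s['tcp_pos'].round(4),'rot',s['eef_rot'].round(2),'F',s['contact_force'].round(1),'w',round(s['gripper_width'],4))
print('shift',(np.array([x,y,z])-s['tcp_pos']).round(4),'turn',(T*R.inv()).as_rotvec().round(4))
E
python3 g.py 0.6473 0.0126 0.045 -162.7
```

```text
t 2.4167 pos [0.6473 0.005  0.1658] rot [ 179.7    -0.43 -162.53] F [0.7 0.6 1.8] w 0.0875
shift [ 0.      0.0076 -0.1208] turn [-0.0027 -0.0086 -0.0029]
```

Emit:
carry_out:
  plan:
    - [0, 0.0076, -0.01, -0.003, -0.0086, -0.003]
    - [0, 0, 0, 0, 0, 0]
    - [0, 0, 0, 0, 0, 0]

```text
time_s: 2.67
tcp_pos: [0.6488, 0.0092, 0.16]
eef_rot: [-179.9, 0.1, -163.0]
contact_force: [0.5, -0.2, -0.1]
gripper_width: 0.0876
```

```bash
python3 g.py 0.6473 0.0126 0.045 -162.7; python3 -c "
from h import *
im=r.capture('wrist'); cv2.imwrite('pics/w3.png',im[:,:,::-1])
im=r.capture('top'); cv2.imwrite('pics/t3.png',im[:,:,::-1])"
```

```text
t 2.6667 pos [0.6488 0.0092 0.16  ] rot [-1.7990e+02  1.5000e-01 -1.6299e+02] F [ 0.5 -0.2 -0.1] w 0.0876
shift [-0.0015  0.0034 -0.115 ] turn [0.001 0.003 0.005]
```

View pics/w3.png

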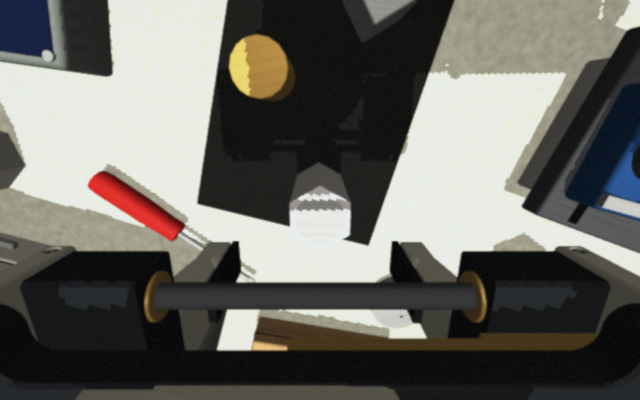

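The bar's top sits at (320,215), centred between the fingers (about col 315) and square to them. I'll go down.

Emit:
carry_out:
  plan:
    - [-0.001, 0.0034, -0.03, 0, 0.003, 0.005]
    - [0, 0, -0.03, 0, 0, 0]
    - [0, 0, -0.025, 0, 0, 0]
    - [0, 0, -0.015, 0, 0, 0]
    - [0, 0, 0, 0, 0, 0]
    - [0, 0, 0, 0, 0, 0]

```text
time_s: 3.27
tcp_pos: [0.6536, 0.0121, 0.0667]
eef_rot: [-179.9, 0.8, -162.7]
contact_force: [0.4, -0.5, 1.2]
gripper_width: 0.0875
```

```bash
python3 g.py 0.6473 0.0126 0.045 -162.7
```

```text
t 3.2667 pos [0.6536 0.0121 0.0667] rot [-179.89    0.85 -162.72] F [ 0.4 -0.5  1.2] w 0.0875
shift [-0.0063  0.0005 -0.0217] turn [-0.0025  0.0147  0.0004]
```

Emit:
carry_out:
  plan:
    - [-0.006, 0.0005, -0.012, -0.002, 0.014, 0]
    - [-0.001, 0, -0.008, 0, 0.002, 0]
    - [0, 0, 0, 0, 0, 0]
    - [0, 0, 0, 0, 0, 0]

```text
time_s: 3.6
tcp_pos: [0.6487, 0.0129, 0.0497]
eef_rot: [180.0, 0.2, -162.7]
contact_force: [-0.6, -0.1, 0.7]
gripper_width: 0.0876
```

```bash
python3 g.py 0.6473 0.0126 0.045 -162.7
```

```text
t 3.6 pos [0.6487 0.0129 0.0497] rot [ 179.96    0.2  -162.71] F [-0.6 -0.1  0.7] w 0.0876
shift [-0.0014 -0.0003 -0.0047] turn [-0.0016  0.0031  0.0001]
```

Emit:
carry_out:
  plan:
    - [-0.001, 0, -0.0045, 0, 0.003, 0]
    - [0, 0, 0, 0, 0, 0]

```text
time_s: 3.77
tcp_pos: [0.6483, 0.0131, 0.0459]
eef_rot: [179.9, 0.1, -162.7]
contact_force: [-0.1, -0.3, -0.4]
gripper_width: 0.0876
```

Emit:
carry_out:
  plan:
    - [0, 0, 0, 0, 0, 0]
    - [0, 0, 0, 0, 0, 0]
    - [0, 0, 0, 0, 0, 0]
    - [0, 0, 0, 0, 0, 0]
    - [0, 0, 0, 0, 0, 0]
    - [0, 0, 0, 0, 0, 0]
    - [0, 0, 0, 0, 0, 0]
    - [0, 0, 0, 0, 0, 0]
  fingers: 1
  force: 35

```text
time_s: 4.43
tcp_pos: [0.6491, 0.0133, 0.0472]
eef_rot: [179.9, 0.2, -162.7]
contact_force: [0.5, -0.5, -0.9]
gripper_width: 0.046
```

```bash
python3 g.py 0.6473 0.0126 0.045 -162.7
```

```text
t 4.4333 pos [0.6491 0.0133 0.0472] rot [ 179.93    0.23 -162.68] F [ 0.5 -0.5 -0.9] w 0.046
shift [-0.0018 -0.0007 -0.0022] turn [-0.0024  0.0035 -0.0004]
```

Gripped on the flats (46.0 mm). I'll lift, clearing the scene, and look at the vice up close.

Emit:
carry_out:
  plan:
    - [0, 0, 0.02, 0, 0, 0]
    - [0, 0, 0.03, 0, 0, 0]
    - [0, 0, 0.035, 0, 0, 0]
    - [0, 0, 0.035, 0, 0, 0]
    - [0, 0, 0.035, 0, 0, 0]
    - [0, 0, 0.03, 0, 0, 0]
    - [0, 0, 0.02, 0, 0, 0]
    - [0, 0, 0, 0, 0, 0]

```text
time_s: 5.1
tcp_pos: [0.6385, 0.0119, 0.2504]
eef_rot: [179.7, -1.0, -162.9]
contact_force: [1.1, -0.5, -3.2]
gripper_width: 0.0456
```

```bash
python3 g.py 0.524 0.369 0.25 -178; python3 -c "
from h import *
im=r.capture('wrist'); cv2.imwrite('pics/w4.png',im[:,:,::-1])"
```

```text
t 5.1 pos [0.6385 0.0119 0.2504] rot [ 179.65   -1.03 -162.88] F [ 1.1 -0.5 -3.2] w 0.0456
shift [-0.1145  0.3571 -0.0004] turn [-0.003  -0.0188 -0.2639]
```

View pics/w4.png

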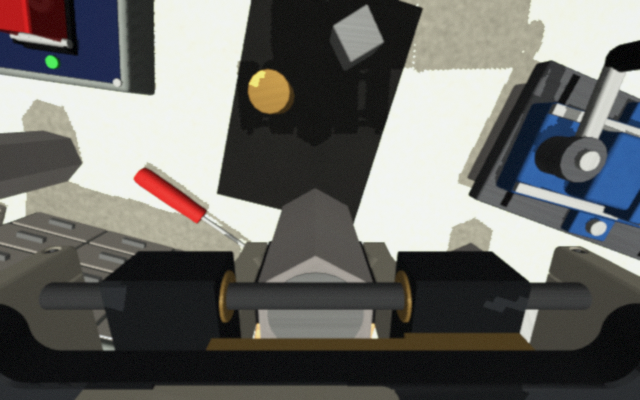

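Emit:
carry_out:
  plan:
    - [0, 0.025, 0.002, 0, -0.01, -0.05]
    - [0, 0.035, 0, 0, -0.009, -0.05]
    - [0, 0.037, 0, 0, 0, -0.05]
    - [0, 0.037, 0, 0, 0, -0.05]
    - [0, 0.037, 0, 0, 0, -0.05]
    - [0, 0.037, 0, 0, 0, -0.015]
    - [0, 0.037, 0, 0, 0, 0]
    - [0, 0.037, 0, 0, 0, 0]
    - [0, 0.037, 0, 0, 0, 0]
    - [0, 0.025, 0, 0, 0, 0]
    - [0, 0, 0, 0, 0, 0]
    - [0, 0, 0, 0, 0, 0]

```text
time_s: 6.15
tcp_pos: [0.62, 0.3672, 0.2121]
eef_rot: [-179.3, -2.6, -179.4]
contact_force: [-0.5, -0.4, -4.9]
gripper_width: 0.046
```

```bash
python3 g.py 0.524 0.369 0.25 -178; python3 -c "
from h import *
c=cam('wrist'); np.save('w5.npy',c)
im=r.capture('wrist'); cv2.imwrite('pics/w5.png',im[:,:,::-1])"
```

```text
t 6.15 pos [0.62   0.3672 0.2121] rot [-179.26   -2.63 -179.4 ] F [-0.5 -0.4 -4.9] w 0.046
shift [-0.096   0.0018  0.0379] turn [ 0.0139 -0.0456  0.0242]
```

View pics/w5.png

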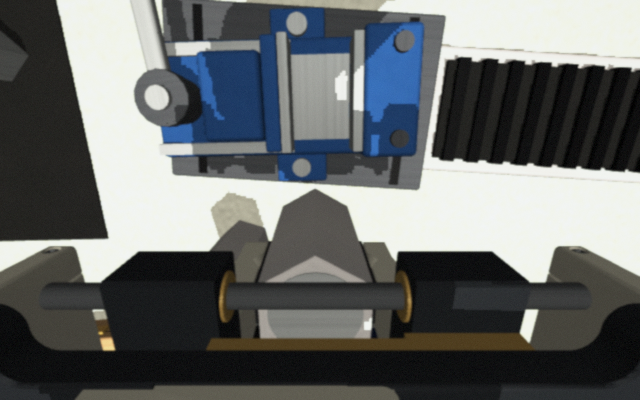

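The vice is in the upper centre: jaw strips at about cols 278–290 (moving) and 352–364 (fixed), rows 30–152, bed between them, pivot at (157,97).

Run:
```python
from h import *
a=cv2.imread('pics/w5.png')
cv2.imwrite('pics/w5z.png',cv2.resize(a[20:190,260:380],None,fx=3.5,fy=3.5,interpolation=cv2.INTER_CUBIC))
```

```text
(no output)
```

View pics/w5z.png

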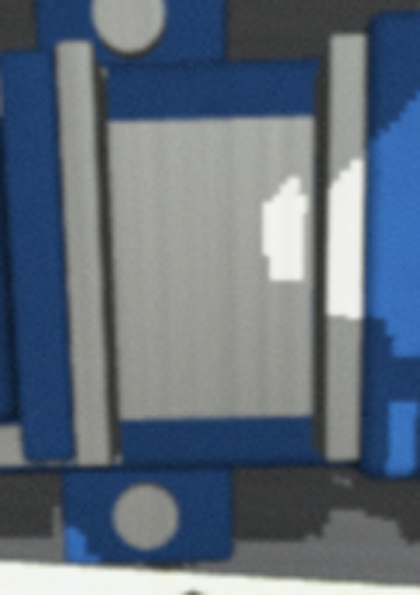

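Run:
```python
from h import *
def W(x,y): return [260+(x+.5)/3.5-.5,20+(y+.5)/3.5-.5]
c=np.load('w5.npy',allow_pickle=True).item()
m=toplane(c,[W(95,42),W(112,462)],.125); f=toplane(c,[W(331,37),W(324,460)],.125)
print(m,f)
for p in (m,f): d=p[0]-p[1]; print('yaw',np.degrees(np.arctan2(d[1],d[0])),np.linalg.norm(d))
print('mid',(m.mean(0)+f.mean(0))/2)
b=toplane(c,[W(108,122),W(310,117),W(118,418),W(310,415)],.09);print('bed',b,b.mean(0))
print('pivot',toplane(c,[[157,97]],.135),toplane(c,[[157,97]],.14))
t=cam('top')
```

```text
[[0.47970992 0.34361303 0.125     ]
 [0.56817477 0.34633672 0.125     ]] [[0.47844705 0.39374638 0.125     ]
 [0.56716453 0.39597549 0.125     ]]
yaw -178.23651292752646 0.08850676372281956
yaw -178.56069489726116 0.08874548159219108
mid [0.52337407 0.3699179  0.125     ]
bed [[0.48819081 0.34306315 0.09      ]
 [0.48671383 0.39289412 0.09      ]
 [0.55981902 0.34491492 0.09      ]
 [0.55851222 0.39565221 0.09      ]] [0.52330897 0.3691311  0.09      ]
pivot [[0.52742426 0.24554416 0.135     ]] [[0.52780288 0.24812163 0.14      ]]
```

Emit:
carry_out:
  plan:
    - [0, 0.001, 0.025, 0.007, -0.023, 0.01]
    - [-0.02, 0.001, 0.015, 0.007, -0.023, 0.01]
    - [-0.025, 0, 0.005, 0, 0, 0]
    - [-0.025, 0, 0.005, 0, 0, 0]
    - [-0.015, 0, 0.003, 0, 0, 0]
    - [0, 0, 0.003, 0, 0, 0]
    - [0, 0, 0, 0, 0, 0]

```text
time_s: 6.78
tcp_pos: [0.5323, 0.3601, 0.2726]
eef_rot: [-179.9, 0.3, -178.5]
contact_force: [0.4, 1.3, -4.1]
gripper_width: 0.0459
```

```bash
python3 g.py 0.525 0.3697 0.22 -178.3
```

```text
t 6.7833 pos [0.5323 0.3601 0.2726] rot [-179.95    0.26 -178.51] F [ 0.4  1.3 -4.1] w 0.0459
shift [-0.0073  0.0096 -0.0526] turn [0.0008 0.0045 0.0036]
```

Emit:
carry_out:
  plan:
    - [-0.007, 0.009, -0.03, 0, 0.0045, 0.0036]
    - [0, 0, -0.015, 0, 0, 0]
    - [0, 0, 0, 0, 0, 0]
    - [0, 0, 0, 0, 0, 0]

```text
time_s: 7.12
tcp_pos: [0.5286, 0.367, 0.2336]
eef_rot: [179.7, 0.5, -178.4]
contact_force: [0.8, -0.2, -4.2]
gripper_width: 0.0458
```

```bash
python3 g.py 0.525 0.3697 0.20 -178.3
```

```text
t 7.1167 pos [0.5286 0.367  0.2336] rot [ 179.66    0.53 -178.44] F [ 0.8 -0.2 -4.2] w 0.0458
shift [-0.0036  0.0027 -0.0336] turn [-0.0063  0.009   0.0023]
```

Emit:
carry_out:
  plan:
    - [-0.0036, 0.0027, -0.025, -0.006, 0.009, 0.002]
    - [-0.001, 0, -0.012, 0, 0.003, 0]
    - [0, 0, 0, 0, 0, 0]
    - [0, 0, 0, 0, 0, 0]

```text
time_s: 7.45
tcp_pos: [0.5277, 0.3688, 0.2002]
eef_rot: [179.8, 0.1, -178.4]
contact_force: [0.1, -0.2, -4.6]
gripper_width: 0.0458
```

```bash
python3 g.py 0.525 0.3697 0.19 -178.3
```

```text
t 7.45 pos [0.5277 0.3688 0.2002] rot [ 1.7985e+02  1.1000e-01 -1.7844e+02] F [ 0.1 -0.2 -4.6] w 0.0458
shift [-0.0027  0.0009 -0.0102] turn [-0.0027  0.0019  0.0024]
```

Emit:
carry_out:
  plan:
    - [-0.0025, 0.001, -0.009, -0.0027, 0.002, 0.0024]
    - [0, 0, 0, 0, 0, 0]
    - [0, 0, 0, 0, 0, 0]

```text
time_s: 7.7
tcp_pos: [0.5267, 0.3701, 0.1933]
eef_rot: [179.9, 0.2, -178.3]
contact_force: [0.6, 0.4, -3.4]
gripper_width: 0.0459
```

```bash
python3 g.py 0.525 0.3697 0.18 -178.3; python3 -c "
from h import *
c=cam('wrist'); np.save('w6.npy',c)
im=r.capture('wrist'); cv2.imwrite('pics/w6.png',im[:,:,::-1])
im=r.capture('scene'); cv2.imwrite('pics/s6.png',cv2.resize(im[60:190,280:450,::-1],None,fx=4.5,fy=4.5,interpolation=2))
im=r.capture('top'); cv2.imwrite('pics/t6.png',cv2.resize(im[160:290,110:270,::-1],None,fx=4.5,fy=4.5,interpolation=2))"
```

```text
t 7.7 pos [0.5267 0.3701 0.1933] rot [ 1.7991e+02  1.6000e-01 -1.7831e+02] F [ 0.6  0.4 -3.4] w 0.0459
shift [-0.0017 -0.0004 -0.0133] turn [-0.0017  0.0028  0.0002]
```

View pics/w6.png

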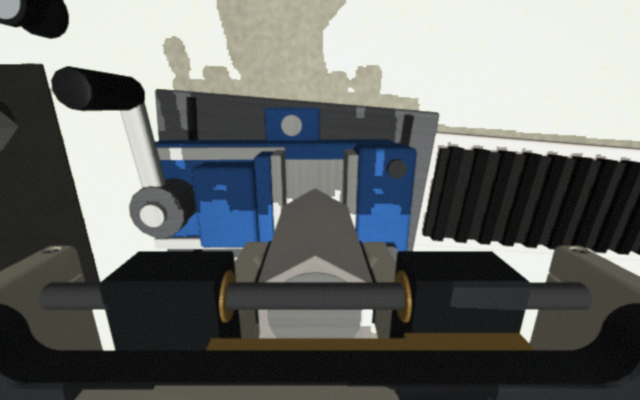

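View pics/s6.png

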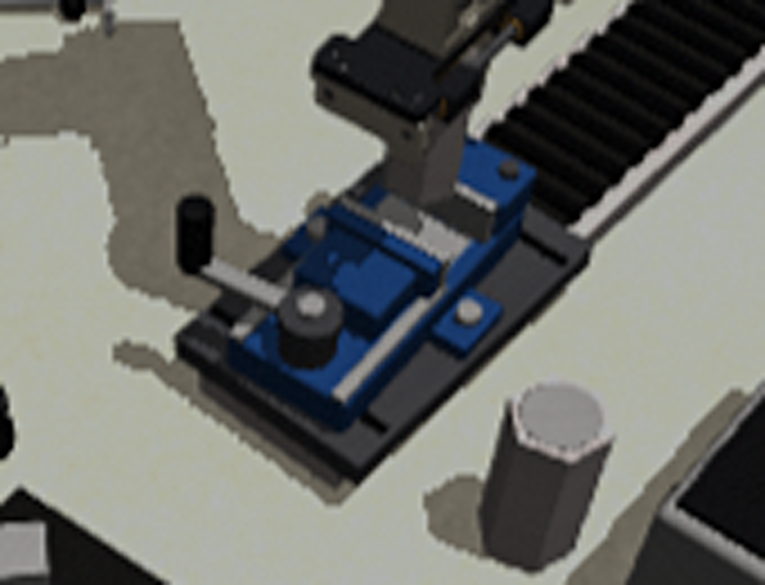

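The wrist view has the bar's near corner (315,190) centred between the jaw strips' inner edges (285 and 346), flats parallel to them. Lowering in.

Emit:
carry_out:
  plan:
    - [-0.002, -0.0004, -0.012, -0.0017, 0.003, 0]
    - [-0.0005, 0, -0.012, 0, 0.001, 0]
    - [-0.0005, 0, -0.006, 0, 0.001, 0]
    - [0, 0, 0, 0, 0, 0]
    - [0, 0, 0, 0, 0, 0]

```text
time_s: 8.27
tcp_pos: [0.5227, 0.3695, 0.1598]
eef_rot: [-180.0, -0.2, -178.3]
contact_force: [-0.1, -0.7, -3.9]
gripper_width: 0.046
```

```bash
python3 g.py 0.525 0.3697 0.136 -178.3
```

```text
t 8.2667 pos [0.5227 0.3695 0.1598] rot [-180.     -0.2  -178.31] F [-0.1 -0.7 -3.9] w 0.046
shift [ 0.0023  0.0002 -0.0238] turn [ 0.0002 -0.0034  0.0002]
```

No contact; 24 mm to go, more slowly.

Emit:
carry_out:
  plan:
    - [0.002, 0, -0.008, 0, -0.003, 0]
    - [0, 0, -0.006, 0, 0, 0]
    - [0, 0, -0.004, 0, 0, 0]
    - [0, 0, 0, 0, 0, 0]

```text
time_s: 8.6
tcp_pos: [0.525, 0.3696, 0.1397]
eef_rot: [-180.0, -0.0, -178.3]
contact_force: [-0.0, -0.2, -3.9]
gripper_width: 0.0463
```

```bash
python3 g.py 0.525 0.3697 0.136 -178.3
```

```text
t 8.6 pos [0.525  0.3696 0.1397] rot [-179.98   -0.   -178.3 ] F [-0.  -0.2 -3.9] w 0.0463
shift [-0.      0.0001 -0.0037] turn [ 0.0004 -0.0001  0.    ]
```

Emit:
carry_out:
  plan:
    - [0, 0, -0.003, 0, 0, 0]
    - [0, 0, -0.001, 0, 0, 0]
    - [0, 0, 0, 0, 0, 0]

```text
time_s: 8.85
tcp_pos: [0.5252, 0.3696, 0.1352]
eef_rot: [-180.0, -0.0, -178.3]
contact_force: [0.8, 0.8, -4.8]
gripper_width: 0.0458
```

```bash
python3 g.py 0.525 0.3697 0.136 -178.3
```

```text
t 8.85 pos [0.5252 0.3696 0.1352] rot [-179.96   -0.   -178.3 ] F [ 0.8  0.8 -4.8] w 0.0458
shift [-0.0002  0.0001  0.0008] turn [ 0.0007 -0.      0.    ]
```

Emit:
carry_out:
  plan:
    - [0, 0, -0.0012, 0, 0, 0]
    - [0, 0, 0, 0, 0, 0]

```text
time_s: 9.02
tcp_pos: [0.5255, 0.3699, 0.1345]
eef_rot: [-180.0, 0.0, -178.3]
contact_force: [0.4, 0.8, -4.3]
gripper_width: 0.0459
```

Emit:
carry_out:
  plan:
    - [0, 0, -0.0012, 0, 0, 0]
    - [0, 0, 0, 0, 0, 0]

```text
time_s: 9.18
tcp_pos: [0.5258, 0.3701, 0.1345]
eef_rot: [180.0, 0.1, -178.3]
contact_force: [-0.5, 0.0, -3.9]
gripper_width: 0.0459
```

```bash
python3 -c "
from h import *
c=cam('wrist')
im=r.capture('wrist'); cv2.imwrite('pics/w7.png',im[:,:,::-1])
im=r.capture('scene'); cv2.imwrite('pics/s7.png',cv2.resize(im[60:190,280:450,::-1],None,fx=4.5,fy=4.5,interpolation=2))"; python3 g.py 0.525 0.3697 0.136 -178.3
```

```text
t 9.2833 pos [0.5258 0.3701 0.1343] rot [ 1.7995e+02  1.1000e-01 -1.7827e+02] F [ 0.5 -0.9 -5.1] w 0.0457
shift [-0.0008 -0.0004  0.0017] turn [-0.0009  0.0018 -0.0004]
```

View pics/s7.png

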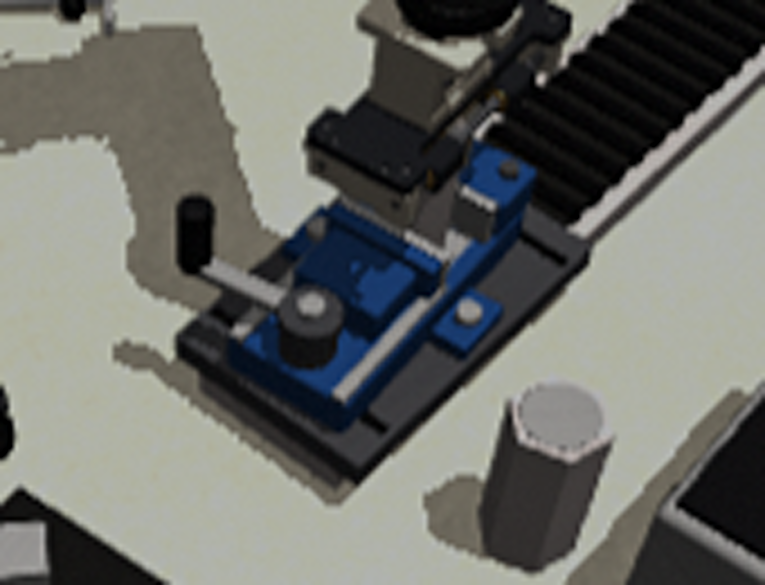

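Emit:
carry_out:
  plan:
    - [-0.0005, 0, -0.0025, 0, 0.001, 0]
    - [0, 0, -0.001, 0, 0, 0]
    - [0, 0, 0, 0, 0, 0]

```text
time_s: 9.53
tcp_pos: [0.5262, 0.3703, 0.1343]
eef_rot: [179.9, 0.2, -178.2]
contact_force: [-0.9, -0.1, -4.7]
gripper_width: 0.046
```

Emit:
carry_out:
  plan:
    - [0, 0, -0.002, 0, 0, 0]
    - [0, 0, -0.001, 0, 0, 0]
    - [0, 0, 0, 0, 0, 0]

```text
time_s: 9.78
tcp_pos: [0.5263, 0.3705, 0.1342]
eef_rot: [179.8, 0.3, -178.2]
contact_force: [-0.2, 0.4, -4.9]
gripper_width: 0.0457
```

Emit:
carry_out:
  plan:
    - [-0.001, -0.0005, -0.005, 0, 0.004, 0]
    - [0, 0, 0, 0, 0, 0]

```text
time_s: 9.95
tcp_pos: [0.5277, 0.3709, 0.1351]
eef_rot: [179.7, 0.5, -178.0]
contact_force: [0.3, -0.3, -5.4]
gripper_width: 0.0458
```

```bash
python3 -c "
from h import *
s=r.get_state(); print(s['contact_force'],s['joint_torque'],s['moment'],s['tcp_pos'])"
```

```text
[ 0.30562463 -0.34591208 -5.41377217] [-5.83142345e-02 -6.07964230e+01  2.90730125e+01  7.43112400e+00
 -3.12619032e-01  3.46138969e-02] [-0.02816407  0.09843214 -0.00818257] [0.52774988 0.37090708 0.13507322]
```

```bash
python3 -c "
from h import *
s=r.get_state(); print(s['joints'],s['qd'],s['eef_rot'])
im=r.capture('wrist'); cv2.imwrite('pics/w8.png',im[:,:,::-1])
im=r.capture('scene'); cv2.imwrite('pics/s8.png',im[:,:,::-1])
im=r.capture('top'); cv2.imwrite('pics/t8.png',im[:,:,::-1])
s=r.get_state(); print(s['joints'],s['tcp_pos'],s['eef_rot'],s['contact_force'])
"
```

```text
[  52.50792154   21.36860417  -10.75964568    0.21319492  -57.36862187
 -140.63706602] [ 0.10626443 -1.25243355  1.02096594  1.09172561 -1.05469116 -0.24751388] [ 179.72565222    0.45857311 -178.01606906]
[  52.51108267   21.4454221   -10.8048295     0.17448438  -57.30227374
 -140.64746155] [0.52743048 0.37090035 0.13382933] [ 179.74764657    0.39776912 -178.04357052] [-2.12030202  0.36337796  1.7129    ]
```

View pics/w8.png

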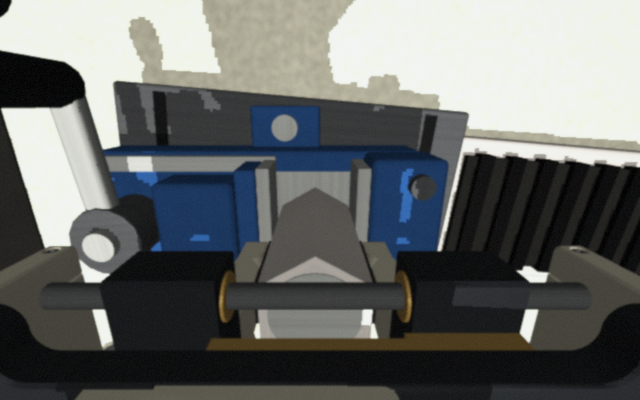

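View pics/s8.png

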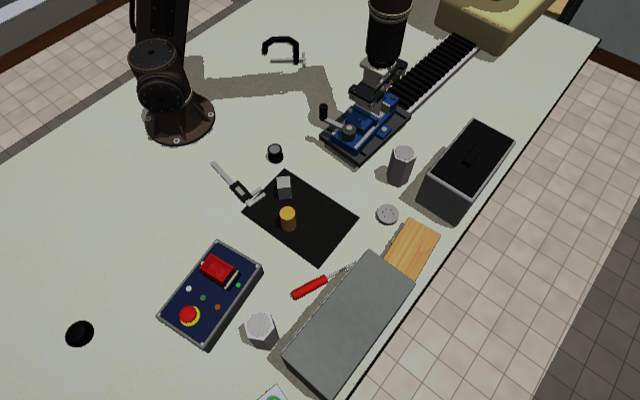

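View pics/t8.png

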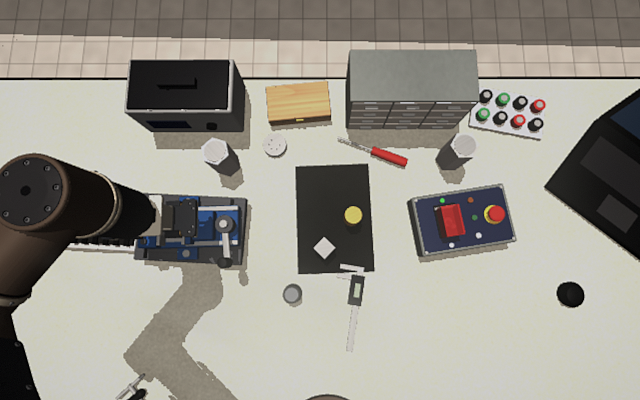

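Force z went from −5 to +2 N on holding, so the bar is sitting on the bed (TCP 0.134). Releasing.

Emit:
carry_out:
  plan:
    - [0, 0, 0, 0, 0, 0]
    - [0, 0, 0, 0, 0, 0]
    - [0, 0, 0, 0, 0, 0]
    - [0, 0, 0, 0, 0, 0]
    - [0, 0, 0, 0, 0, 0]
    - [0, 0, 0, 0, 0, 0]
  fingers: -1

```text
time_s: 10.6
tcp_pos: [0.5279, 0.3712, 0.1322]
eef_rot: [179.8, 0.4, -178.0]
contact_force: [-0.4, 0.3, -0.9]
gripper_width: 0.0802
```

```bash
python3 g.py 0.525 0.3697 0.25 -178.3;  python3 -c "
from h import *
im=r.capture('wrist'); cv2.imwrite('pics/w9.png',im[:,:,::-1])"
```

```text
t 10.6 pos [0.5279 0.3712 0.1322] rot [ 179.79    0.38 -178.05] F [-0.4  0.3 -0.9] w 0.0802
shift [-0.0029 -0.0015  0.1178] turn [-0.0039  0.0065 -0.0044]
```

View pics/w9.png

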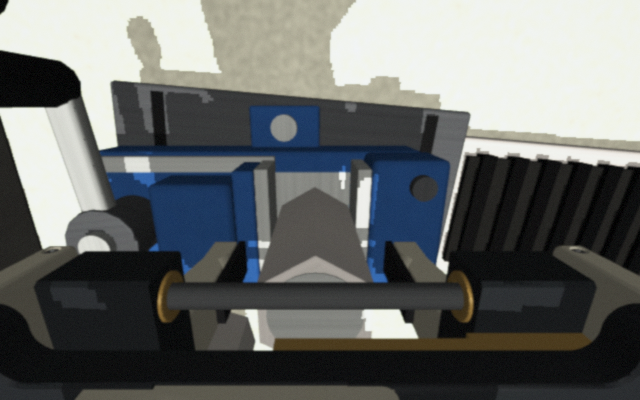

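Released: fingers clear on both sides, bar upright in the gap. Rising, then over the lever knob.

Emit:
carry_out:
  plan:
    - [-0.001, -0.001, 0.02, 0, 0, 0]
    - [0, 0, 0.03, 0, 0, 0]
    - [0, 0, 0.035, 0, 0, 0]
    - [0, 0, 0.025, 0, 0.003, 0]
    - [-0.015, -0.025, 0.01, 0, 0, 0.03]
    - [-0.02, -0.032, 0.005, 0, 0, 0.03]
    - [-0.02, -0.032, 0.005, 0, 0, 0.03]
    - [-0.02, -0.03, 0.005, 0, 0, 0]
    - [-0.01, -0.015, 0, 0, 0, 0]
    - [0, 0, 0, 0, 0, 0]
    - [0, 0, 0, 0, 0, 0]

```text
time_s: 11.57
tcp_pos: [0.4371, 0.2296, 0.2705]
eef_rot: [179.9, 0.2, -172.6]
contact_force: [-0.3, 0.6, -0.4]
gripper_width: 0.0876
```

```bash
python3 g.py 0.438 0.23 0.25 -173;  python3 -c "
from h import *
c=cam('wrist'); np.save('w10.npy',c)
im=r.capture('wrist'); cv2.imwrite('pics/w10.png',im[:,:,::-1])
im=r.capture('top'); cv2.imwrite('pics/t10.png',im[:,:,::-1])"
```

```text
t 11.5667 pos [0.4371 0.2296 0.2705] rot [ 179.94    0.19 -172.61] F [-0.3  0.6 -0.4] w 0.0876
shift [ 0.0009  0.0004 -0.0205] turn [-0.0014  0.0032 -0.0069]
```

View pics/w10.png

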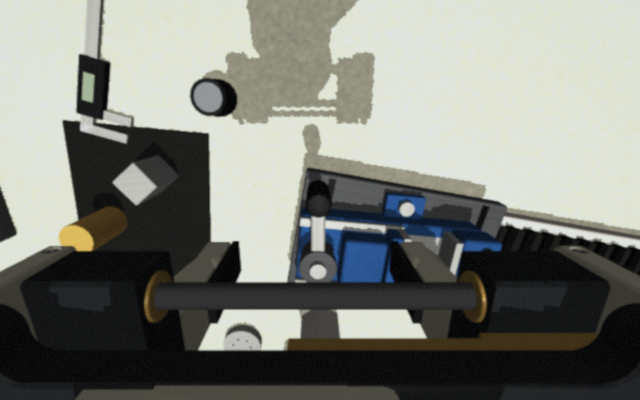

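View pics/t10.png

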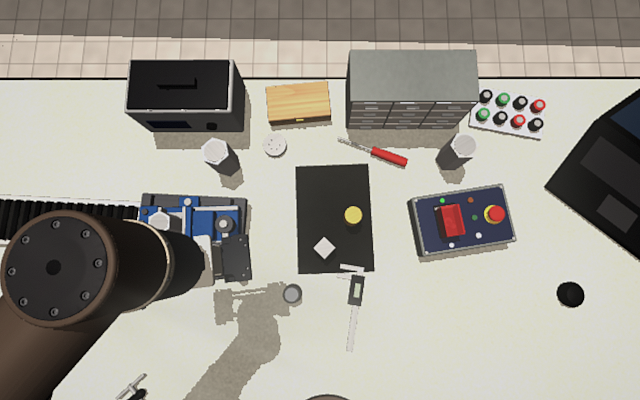

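Top view shows the bar in the vice at (160,222); the wrist view shows the knob at (319,203), the lever arm running down to the pivot at (318,270).

Run:
```python
from hexm import *
im=cv2.imread('pics/t10.png'); 
cv2.imwrite('pics/t10z.png',cv2.resize(im[190:270,130:260],None,fx=6,fy=6,interpolation=2))
w=cv2.imread('pics/w10.png'); cv2.imwrite('pics/w10z.png',cv2.resize(w[160:290,280:360],None,fx=4.5,fy=4.5,interpolation=2))
c=np.load('w10.npy',allow_pickle=True).item()
print(toplane(c,[[319,204]],.175),'piv',toplane(c,[[318,271]],.137))
```

```text
[[0.43599096 0.23297291 0.175     ]] piv [[0.52487747 0.24418664 0.137     ]]
```

View pics/t10z.png

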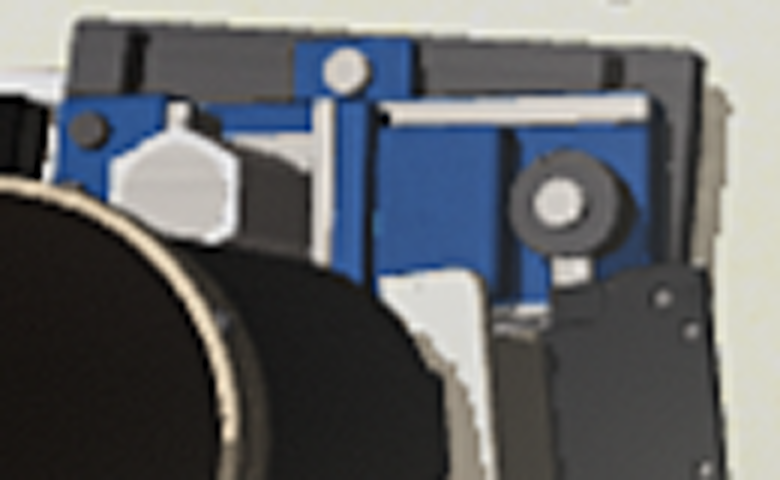

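View pics/w10z.png

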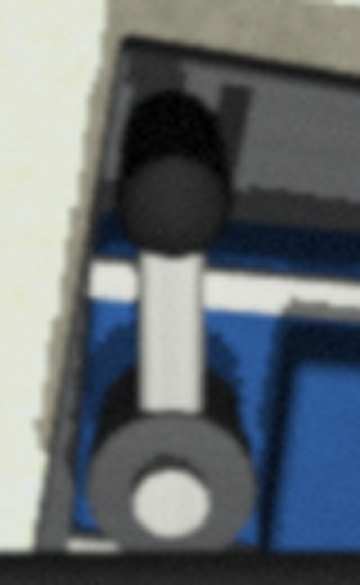

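Emit:
carry_out:
  plan:
    - [0, 0.002, -0.03, 0, 0.003, 0]
    - [0, 0, -0.03, 0, 0, 0]
    - [0, 0, -0.02, 0, 0, 0]
    - [0, 0, 0, 0, 0, 0]
    - [0, 0, 0, 0, 0, 0]

```text
time_s: 12.08
tcp_pos: [0.4409, 0.2368, 0.1872]
eef_rot: [180.0, 0.1, -172.5]
contact_force: [-0.6, 1.1, 1.4]
gripper_width: 0.0877
```

```bash
python3 g.py 0.437 0.2315 0.138 -172.7;  python3 -c "
from h import *
im=r.capture('wrist'); cv2.imwrite('pics/w11.png',im[:,:,::-1])"
```

```text
t 12.0833 pos [0.4409 0.2368 0.1872] rot [ 1.7996e+02  7.0000e-02 -1.7252e+02] F [-0.6  1.1  1.4] w 0.0877
shift [-0.0039 -0.0053 -0.0492] turn [-0.0008  0.0011 -0.0032]
```

View pics/w11.png

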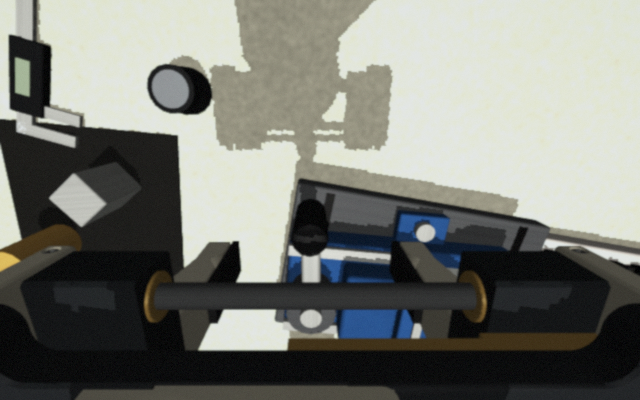

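The knob is at about (310,235) in the picture, within the fingers; continuing down with the correction.

Emit:
carry_out:
  plan:
    - [-0.004, -0.005, -0.02, 0, 0.001, -0.003]
    - [-0.001, -0.001, -0.018, 0, 0, 0]
    - [-0.001, 0, -0.01, 0, 0, 0]
    - [0, 0, 0, 0, 0, 0]

```text
time_s: 12.47
tcp_pos: [0.4383, 0.2346, 0.1425]
eef_rot: [179.7, 0.4, -172.6]
contact_force: [0.2, 0.3, -0.3]
gripper_width: 0.0878
```

```bash
python3 g.py 0.437 0.2315 0.138 -172.7;  python3 -c "
from h import *
im=r.capture('wrist'); cv2.imwrite('pics/w12.png',im[:,:,::-1])"
```

```text
t 12.4667 pos [0.4383 0.2346 0.1425] rot [ 179.75    0.35 -172.61] F [ 0.2  0.3 -0.3] w 0.0878
shift [-0.0013 -0.0031 -0.0045] turn [-0.0051  0.0055 -0.0015]
```

View pics/w12.png

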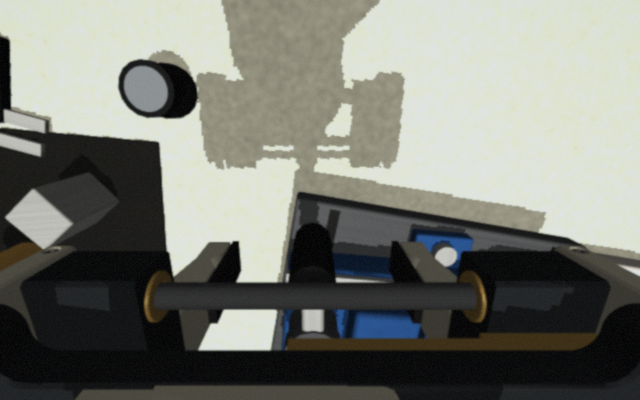

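Emit:
carry_out:
  plan:
    - [-0.0015, -0.003, -0.003, -0.004, 0.005, 0]
    - [0, 0, 0, 0, 0, 0]
    - [0, 0, 0, 0, 0, 0]
    - [0, 0, 0, 0, 0, 0]
    - [0, 0, 0, 0, 0, 0]
    - [0, 0, 0, 0, 0, 0]
    - [0, 0, 0, 0, 0, 0]
    - [0, 0, 0, 0, 0, 0]
    - [0, 0, 0, 0, 0, 0]
    - [0, 0, 0, 0, 0, 0]
  fingers: 1
  force: 25

```text
time_s: 13.35
tcp_pos: [0.44, 0.2343, 0.1458]
eef_rot: [179.7, 0.4, -172.5]
contact_force: [-0.1, -0.5, -0.2]
gripper_width: 0.0266
```

```bash
python3 g.py 0.437 0.2315 0.138 -172.7
```

```text
t 13.35 pos [0.44   0.2343 0.1458] rot [ 179.68    0.45 -172.53] F [-0.1 -0.5 -0.2] w 0.0266
shift [-0.003  -0.0028 -0.0078] turn [-0.0066  0.007  -0.0029]
```

Emit:
carry_out:
  plan:
    - [-0.001, -0.001, -0.004, -0.005, 0.005, 0]
    - [0.002, -0.009, -0.001, 0, 0, 0.1]
    - [0.003, -0.009, -0.001, 0, 0, 0.1]
    - [0.004, -0.009, 0, 0, 0, 0.1]
    - [0, 0, 0, 0, 0, 0]

```text
time_s: 13.77
tcp_pos: [0.4476, 0.2079, 0.1441]
eef_rot: [179.7, 0.3, -154.5]
contact_force: [5.0, -1.4, -3.3]
gripper_width: 0.0232
```

```bash
cat > lev.py <<'E'
from h import *
s=r.get_state(); p=s['tcp_pos']; P=np.array([.527,.2447]); v=p[:2]-P
phi=np.degrees(np.arctan2(v[1],v[0]))%360
print('pos',p.round(4),'rot',s['eef_rot'].round(2),'F',s['contact_force'].round(1),'w',s['gripper_width'].round(4),'t',s['time_s'])
print('phi',phi,'rad',np.linalg.norm(v),'lever',np.radians(phi-181.7),'yaw-phi',(s['eef_rot'][2]-phi)%360)
E
python3 lev.py
```

```text
Traceback (most recent call last):
  File "lev.py", line 4, in <module>
    print('pos',p.round(4),'rot',s['eef_rot'].round(2),'F',s['contact_force'].round(1),'w',s['gripper_width'].round(4),'t',s['time_s'])
                                                                                           ^^^^^^^^^^^^^^^^^^^^^^^^
AttributeError: 'float' object has no attribute 'round'
```

```bash
sed -i "s/s\['gripper_width'\].round(4)/round(s['gripper_width'],4)/" lev.py; python3 lev.py
```

```text
pos [0.4476 0.2079 0.1441] rot [ 179.73    0.26 -154.46] F [ 5.  -1.4 -3.3] w 0.0232 t 13.7667
phi 204.88615744464838 rad 0.08748678565864074 lever 0.40467478829490927 yaw-phi 0.6526476152912437
```

Emit:
carry_out:
  plan:
    - [0.0045, -0.0085, -0.001, 0, 0, 0.1]
    - [0.005, -0.008, -0.001, 0, 0, 0.1]
    - [0.006, -0.0075, -0.001, 0, 0, 0.1]
    - [0.0065, -0.007, 0, 0, 0, 0.1]
    - [0.007, -0.006, 0, 0, 0, 0.1]
    - [0, 0, 0, 0, 0, 0]

```text
time_s: 14.27
tcp_pos: [0.4759, 0.1736, 0.1441]
eef_rot: [179.6, 0.4, -125.6]
contact_force: [-0.2, -2.5, 3.2]
gripper_width: 0.0236
```

```bash
python3 lev.py
```

```text
pos [0.4759 0.1736 0.1441] rot [ 179.56    0.41 -125.57] F [-0.2 -2.5  3.2] w 0.0236 t 14.2667
phi 234.33161072557124 rad 0.0875669821790868 lever 0.91859489778918 yaw-phi 0.10224181942936639
```

Emit:
carry_out:
  plan:
    - [0.008, -0.006, -0.001, 0, 0, 0.1]
    - [0.0085, -0.005, -0.001, 0, 0, 0.1]
    - [0.009, -0.0035, -0.001, 0, 0, 0.1]
    - [0.009, -0.0025, 0, 0, 0, 0.1]
    - [0, 0, 0, 0, 0, 0]

```text
time_s: 14.68
tcp_pos: [0.5084, 0.1587, 0.144]
eef_rot: [179.4, 0.4, -103.3]
contact_force: [-1.7, -0.8, 3.3]
gripper_width: 0.0235
```

```bash
python3 lev.py
```

```text
pos [0.5084 0.1587 0.144 ] rot [ 179.4     0.4  -103.29] F [-1.7 -0.8  3.3] w 0.0235 t 14.6833
phi 257.81712663895496 rad 0.08795539098261104 lever 1.3284944770072493 yaw-phi 358.89621799931933
```

Pushing on to the stop.

Emit:
carry_out:
  plan:
    - [0.0095, -0.001, 0, 0, 0, 0.1]
    - [0.0095, 0, 0, 0, 0, 0.08]
    - [0.008, 0.0005, 0, 0, 0, 0]
    - [0.006, 0.0005, 0, 0, 0, 0]

```text
time_s: 15.02
tcp_pos: [0.5239, 0.1557, 0.1431]
eef_rot: [177.7, -0.3, -94.5]
contact_force: [-30.7, 5.7, 25.3]
gripper_width: 0.0242
```

```bash
python3 lev.py
```

```text
pos [0.5239 0.1557 0.1431] rot [177.72  -0.27 -94.52] F [-30.7   5.7  25.3] w 0.0242 t 15.0167
phi 268.02298994335445 rad 0.0890681085474161 lever 1.5066203946774888 yaw-phi 357.4521752483011
```

The lever hit its stop (−31 N along x, angle about 1.5 rad). Opening and rising.

Emit:
carry_out:
  plan:
    - [0, 0, 0, 0, 0, 0]
    - [0, 0, 0, 0, 0, 0]
    - [0, 0, 0, 0, 0, 0]
    - [0, 0, 0, 0, 0, 0]
    - [0, 0, 0, 0, 0, 0]
    - [0, 0, 0, 0, 0, 0]
  fingers: -1

```text
time_s: 15.52
tcp_pos: [0.5215, 0.1573, 0.1427]
eef_rot: [177.7, -0.4, -96.2]
contact_force: [-0.6, 0.1, 0.1]
gripper_width: 0.0586
```

```bash
python3 lev.py; python3 g.py .52 .156 .143 -94.5
```

```text
pos [0.5215 0.1573 0.1427] rot [177.65  -0.4  -96.17] F [-0.6  0.1  0.1] w 0.0586 t 15.5167
phi 266.3732378085174 rad 0.087600177364749 lever 1.4778267880827765 yaw-phi 357.4615172472063
t 15.5167 pos [0.5215 0.1573 0.1427] rot [177.65  -0.4  -96.17] F [-0.6  0.1  0.1] w 0.0586
shift [-0.0015 -0.0013  0.0003] turn [ 0.0032 -0.0414  0.0292]
```

Emit:
carry_out:
  plan:
    - [0, 0, 0.005, 0, 0, 0]
    - [0, 0, 0.02, 0, 0, 0]
    - [0, 0, 0.03, 0, -0.02, 0]
    - [0, 0, 0.035, 0, -0.02, 0]
    - [0, -0.02, 0.025, 0, 0, -0.05]
    - [0, -0.035, 0.005, 0, 0, -0.1]
    - [0, -0.035, 0.005, 0, 0, -0.1]
    - [0, -0.035, 0.005, 0, 0, -0.1]
    - [0, -0.035, 0.005, 0, 0, -0.1]
    - [0, -0.035, 0.005, 0, 0, -0.1]
    - [0, -0.035, 0.005, 0, 0, -0.1]
    - [0, -0.035, 0, 0, 0, -0.1]

```text
time_s: 16.52
tcp_pos: [0.5208, -0.1149, 0.2987]
eef_rot: [-179.8, 0.1, -140.9]
contact_force: [1.7, 0.6, 0.2]
gripper_width: 0.0875
```

```bash
python3 g.py .50 -0.297 .25 -171.3; python3 -c "
from h import *
im=r.capture('top'); cv2.imwrite('pics/t13.png',im[:,:,::-1]);cv2.imwrite('pics/t13z.png',cv2.resize(im[180:280,120:270,::-1],None,fx=5,fy=5,interpolation=2))
im=r.capture('scene'); cv2.imwrite('pics/s13.png',cv2.resize(im[60:190,280:450,::-1],None,fx=4.5,fy=4.5,interpolation=2))"
```

```text
t 16.5167 pos [ 0.5208 -0.1149  0.2987] rot [-1.7976e+02  5.0000e-02 -1.4092e+02] F [1.7 0.6 0.2] w 0.0875
shift [-0.0208 -0.1821 -0.0487] turn [ 0.0035  0.0025 -0.5302]
```

View pics/t13z.png

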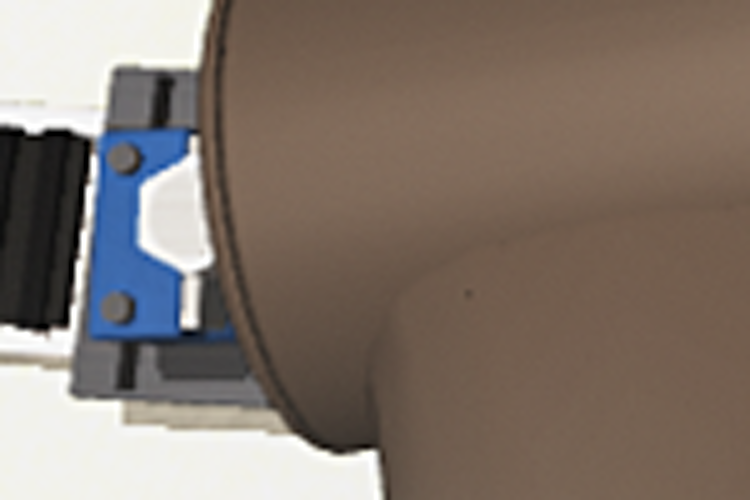

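View pics/s13.png

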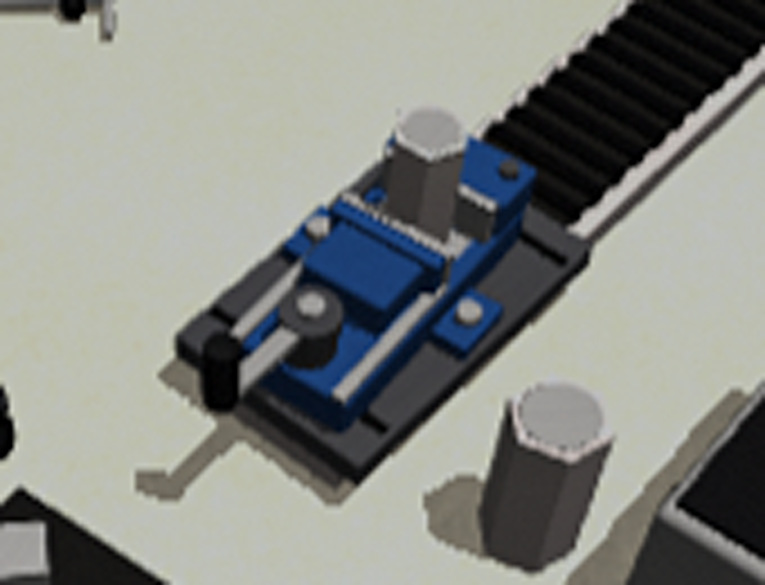

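The scene view shows the bar upright between the jaws and the lever along −y, knob top at crop (220,345). I'll check that angle numerically while moving to the console.

Run:
```python
from h import *
c=cam('scene')
k=toplane(c,[[280+220.5/4.5-.5,60+345.5/4.5-.5]],.175)[0]; print(k)
v=k[:2]-[.527,.2447]; print(np.linalg.norm(v),np.arctan2(v[1],v[0])+2*np.pi-np.radians(181.7))
# top-bar centre & start knob in scene for bias check
print(toplane(c,[[280+428/4.5,60+133/4.5]],.19))
a=cv2.imread('pics/s6.png')
k=toplane(c,[[280+197/4.5-.5,60+206/4.5-.5]],.175)[0]; print('start knob',k)
```

```text
[0.52500673 0.15321064 0.175     ]
0.09151107000239081 1.5193422801377094
[[0.52708995 0.36760371 0.19      ]]
start knob [0.44079827 0.23285434 0.175     ]
```

Emit:
carry_out:
  plan:
    - [0, -0.03, -0.005, 0, 0, -0.1]
    - [-0.004, -0.035, -0.005, 0, 0, -0.1]
    - [-0.004, -0.035, -0.005, 0, 0, -0.1]
    - [-0.004, -0.03, -0.005, 0, 0, -0.1]
    - [-0.004, -0.025, -0.005, 0, 0, -0.1]
    - [0, -0.01, -0.005, 0, 0, -0.03]
    - [0, 0, 0, 0, 0, 0]
    - [0, 0, 0, 0, 0, 0]

```text
time_s: 17.28
tcp_pos: [0.5033, -0.2904, 0.2682]
eef_rot: [-179.7, 0.1, -173.1]
contact_force: [0.2, 0.6, -0.2]
gripper_width: 0.0874
```

```bash
python3 g.py .50 -0.297 .25 -171.3; python3 -c "
from h import *
c=cam('wrist'); np.save('w14.npy',c)
im=r.capture('wrist'); cv2.imwrite('pics/w14.png',im[:,:,::-1])
im=r.capture('top'); cv2.imwrite('pics/t14.png',im[:,:,::-1]);cv2.imwrite('pics/t14z.png',cv2.resize(im[180:280,120:270,::-1],None,fx=5,fy=5,interpolation=2))"
```

```text
t 17.2833 pos [ 0.5033 -0.2904  0.2682] rot [-1.7968e+02  9.0000e-02 -1.7307e+02] F [ 0.2  0.6 -0.2] w 0.0874
shift [-0.0033 -0.0066 -0.0182] turn [0.0054 0.0023 0.0309]
```

View pics/t14z.png

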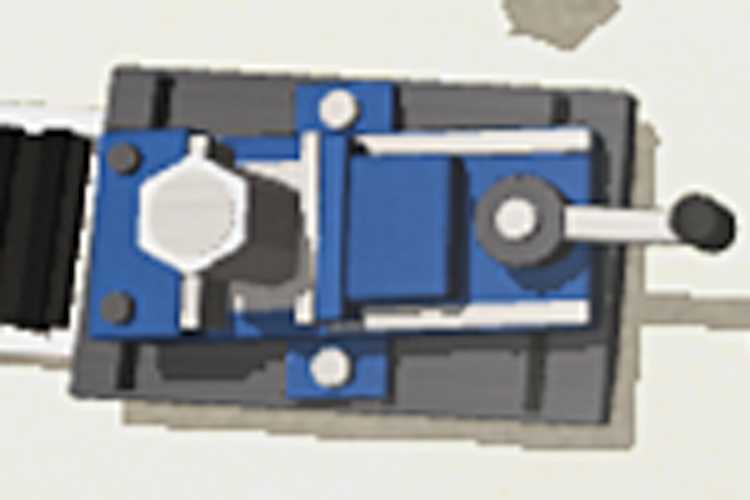

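View pics/w14.png

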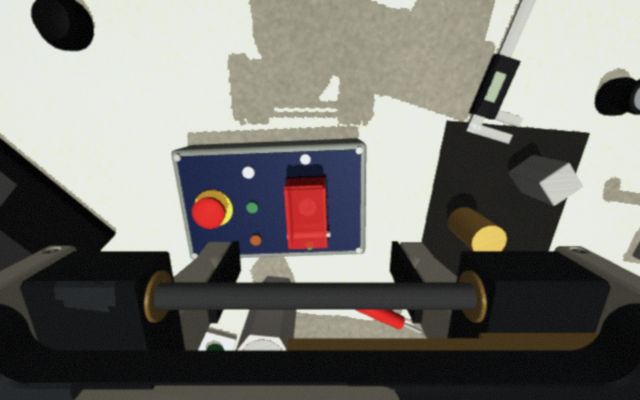

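The vice is done: the top view shows the bar against the fixed jaw, moving jaw closed on it... the hex at crop (193,210), and the lever along −y (knob at crop (700,220)); the scene ray gives 1.52 rad. Let me check the jaw contact numerically while moving in over the guard.

Run:
```python
from hexm import *
c=cam('top'); im=cv2.imread('pics/t14.png')
ctr=toplane(c,[[120+193/5-.5,180+212/5-.5]],.19)[0]; print('ctr top',ctr)
def V(x,y): return [120+(x+.5)/5-.5,180+(y+.5)/5-.5]
K=np.array([V(192,148),V(247,183),V(244,243),V(195,272),V(139,242),V(142,182)])
P=toplane(c,K,.19)[:,:2]; print(P.mean(0)); d=P-P.mean(0)
print(np.degrees(np.arctan2(d[:,1],d[:,0]))%60,np.linalg.norm(d,axis=1))
m=toplane(c,[V(303,133),V(297,322)],.125); f=toplane(c,[V(208,135),V(201,327)],.125)
print('jaw gap',m.mean(0),f.mean(0))
```

```text
ctr top [0.52537718 0.37257912 0.19      ]
[0.5253789 0.3722903]
[ 5.35470524 58.91041295 59.47974739  6.04936293  0.50460937  1.18111627] [0.0281473  0.02601237 0.02706516 0.02655369 0.02638381 0.0268511 ]
jaw gap [0.52470449 0.34925485 0.125     ] [0.52298757 0.39425151 0.125     ]
```

The gap reads 45 mm and the bar is centred 2 mm from mid-jaw, yaw 2° (vice 1.7°). It's clamped. Now the guard.

Emit:
carry_out:
  plan:
    - [0.007, -0.005, -0.03, 0.004, 0.002, 0.02]
    - [0.007, -0.005, -0.03, 0, 0, 0.018]
    - [0, 0, -0.025, 0, 0, 0]
    - [0, 0, -0.01, 0, 0, 0]
    - [0, 0, 0, 0, 0, 0]
    - [0, 0, 0, 0, 0, 0]

```text
time_s: 17.88
tcp_pos: [0.5225, -0.294, 0.1763]
eef_rot: [-179.7, 0.5, -169.8]
contact_force: [0.4, 0.2, 0.1]
gripper_width: 0.0872
```

```bash
python3 g.py .5175 -0.3006 .079 -170.9; python3 -c "
from h import *
c=cam('wrist'); np.save('w15.npy',c)
im=r.capture('wrist'); cv2.imwrite('pics/w15.png',im[:,:,::-1])"
```

```text
t 17.8833 pos [ 0.5225 -0.294   0.1763] rot [-179.68    0.55 -169.81] F [0.4 0.2 0.1] w 0.0872
shift [-0.005  -0.0066 -0.0973] turn [ 0.004   0.0104 -0.019 ]
```

View pics/w15.png

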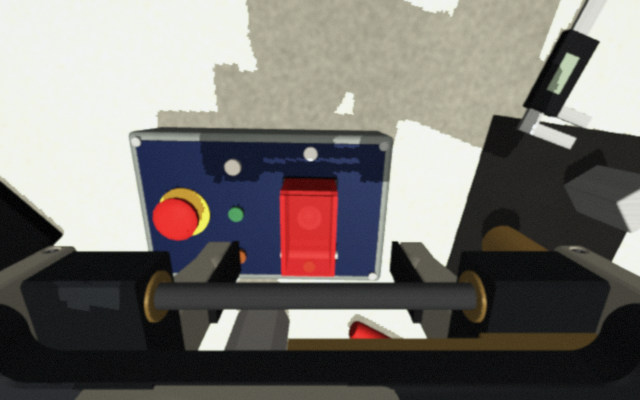

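Run:
```python
from h import *
c=np.load('w15.npy',allow_pickle=True).item()
P=toplane(c,[(281,192),(337,191),(336,275),(283,276)],.115); print(P,P.mean(0))
```

```text
[[ 0.50652632 -0.32349894  0.115     ]
 [ 0.4982341  -0.28192469  0.115     ]
 [ 0.56941352 -0.26838266  0.115     ]
 [ 0.57826203 -0.31160075  0.115     ]] [ 0.53810899 -0.29635176  0.115     ]
```

Emit:
carry_out:
  plan:
    - [-0.005, -0.0065, -0.025, 0.004, 0.01, -0.018]
    - [0, 0, -0.01, 0, 0, 0]
    - [0, 0, 0, 0, 0, 0]
    - [0, 0, 0, 0, 0, 0]

```text
time_s: 18.27
tcp_pos: [0.5216, -0.3006, 0.148]
eef_rot: [-179.7, 0.6, -170.6]
contact_force: [-0.2, -0.7, -0.5]
gripper_width: 0.0878
```

```bash
python3 g.py .5175 -0.3006 .079 -170.9
```

```text
t 18.2667 pos [ 0.5216 -0.3006  0.148 ] rot [-179.69    0.57 -170.65] F [-0.2 -0.7 -0.5] w 0.0878
shift [-0.0041 -0.     -0.069 ] turn [ 0.0037  0.0108 -0.0044]
```

Emit:
carry_out:
  plan:
    - [-0.005, 0, -0.025, 0.004, 0.01, -0.003]
    - [-0.001, 0, -0.025, 0, 0.003, 0]
    - [-0.001, 0, -0.012, 0, 0.002, 0]
    - [0, 0, 0, 0, 0, 0]
    - [0, 0, 0, 0, 0, 0]

```text
time_s: 18.68
tcp_pos: [0.5196, -0.3015, 0.0928]
eef_rot: [-179.7, 0.4, -170.6]
contact_force: [0.3, -0.8, 0.0]
gripper_width: 0.0876
```

```bash
python3 g.py .5175 -0.3006 .079 -170.9; python3 -c "
from h import *
im=r.capture('wrist'); cv2.imwrite('pics/w16.png',im[:,:,::-1])"
```

```text
t 18.6833 pos [ 0.5196 -0.3015  0.0928] rot [-179.68    0.37 -170.62] F [ 0.3 -0.8  0. ] w 0.0876
shift [-0.0021  0.0009 -0.0138] turn [ 0.0044  0.0072 -0.0049]
```

View pics/w16.png

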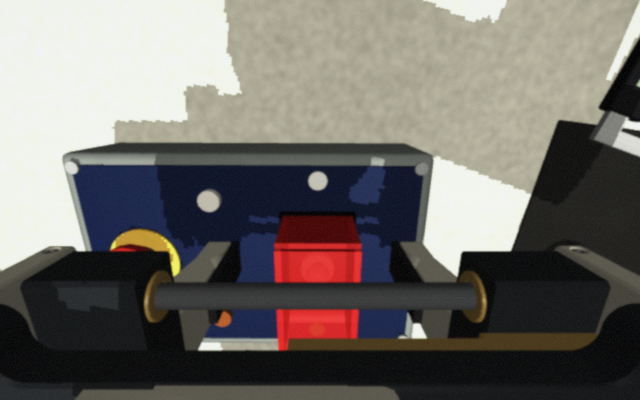

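The guard (cols 275–360) is between the fingers. Going down the last 13 mm and pinching lightly.

Emit:
carry_out:
  plan:
    - [-0.002, 0.001, -0.01, 0.004, 0.007, -0.004]
    - [0, 0, -0.005, 0, 0, 0]
    - [0, 0, 0, 0, 0, 0]

```text
time_s: 18.98
tcp_pos: [0.5197, -0.3009, 0.0804]
eef_rot: [-179.9, 0.3, -170.8]
contact_force: [0.6, -0.6, -0.1]
gripper_width: 0.0878
```

Emit:
carry_out:
  plan:
    - [0, 0, 0, 0, 0, 0]
    - [0, 0, 0, 0, 0, 0]
    - [0, 0, 0, 0, 0, 0]
    - [0, 0, 0, 0, 0, 0]
    - [0, 0, 0, 0, 0, 0]
    - [0, 0, 0, 0, 0, 0]
    - [0, 0, 0, 0, 0, 0]
  fingers: 1
  force: 8

```text
time_s: 19.57
tcp_pos: [0.5204, -0.3013, 0.0816]
eef_rot: [-179.8, 0.4, -170.8]
contact_force: [1.1, 0.0, 0.1]
gripper_width: 0.0464
```

```bash
python3 g.py .5175 -0.3006 .079 -170.9
```

```text
t 19.5667 pos [ 0.5204 -0.3013  0.0816] rot [-179.81    0.36 -170.82] F [1.1 0.  0.1] w 0.0464
shift [-0.0029  0.0007 -0.0026] turn [ 0.0023  0.0068 -0.0013]
```

Emit:
carry_out:
  plan:
    - [0, 0, 0, 0, 0, 0]
    - [0.0035, 0.0005, 0.007, 0, 0.003, 0]
    - [0.004, 0.0006, 0.007, 0, 0, 0]
    - [0.0055, 0.0009, 0.006, 0, 0, 0]
    - [0.0055, 0.0009, 0.0055, 0, 0, 0]
    - [0, 0, 0, 0, 0, 0]

```text
time_s: 20.07
tcp_pos: [0.5388, -0.2971, 0.1084]
eef_rot: [-180.0, -0.0, -170.9]
contact_force: [-0.2, -0.3, 0.7]
gripper_width: 0.0439
```

```bash
cat > gd.py <<'E'
from h import *
s=r.get_state(); p=s['tcp_pos']; R=Ro.from_euler('xyz',s['eef_rot'],degrees=True).as_matrix()
gp=p+R@[0,0,r.grasp_offset]; H=np.array([.5748,-.2914,.076]); th=np.radians(9.1); ex=np.array([np.cos(th),np.sin(th),0]); ey=np.array([-np.sin(th),np.cos(th),0])
v=gp-H; x,y,z=v@ex,v@ey,v[2]; a=np.degrees(np.arctan2(z,x))
print('pos',p.round(4),'rot',s['eef_rot'].round(2),'F',s['contact_force'].round(1),'w',round(s['gripper_width'],4),'t',s['time_s'])
print('rel hinge x,y,z mm',np.round([x*1e3,y*1e3,z*1e3],1),'r',round(np.hypot(x,z)*1e3,1),'angle',a.round(1),'guard~',np.radians(156.2-a).round(2))
E
python3 gd.py; python3 -c "
from h import *
im=r.capture('scene'); cv2.imwrite('pics/s17.png',cv2.resize(im[190:370,130:300,::-1],None,fx=3.3,fy=3.3,interpolation=2))"
```

```text
pos [ 0.5388 -0.2971  0.1084] rot [-1.7999e+02 -3.0000e-02 -1.7087e+02] F [-0.2 -0.3  0.7] w 0.0439 t 20.0667
rel hinge x,y,z mm [-36.4   0.   51.2] r 62.8 angle 125.4 guard~ 0.54
```

View pics/s17.png

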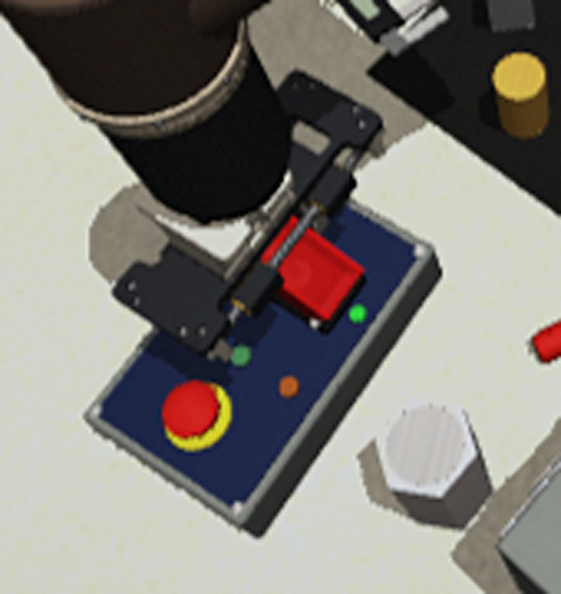

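The guard is tilting up with the fingers (red box raised at crop (315,270)). Continuing the arc.

Emit:
carry_out:
  plan:
    - [0.0075, 0.0012, 0.0042, 0, 0, 0]
    - [0.0075, 0.0012, 0.0038, 0, 0, 0]
    - [0.008, 0.0013, 0.002, 0, 0, 0]
    - [0.008, 0.0013, 0.0015, 0, 0, 0]
    - [0.008, 0.0013, 0, 0, 0, 0]
    - [0, 0, 0, 0, 0, 0]

```text
time_s: 20.62
tcp_pos: [0.5792, -0.2905, 0.1206]
eef_rot: [180.0, -0.2, -170.9]
contact_force: [-0.5, -1.5, -0.9]
gripper_width: 0.0441
```

```bash
python3 gd.py
```

```text
pos [ 0.5792 -0.2905  0.1206] rot [ 179.99   -0.23 -170.89] F [-0.5 -1.5 -0.9] w 0.0441 t 20.6167
rel hinge x,y,z mm [ 4.5  0.1 63.4] r 63.5 angle 85.9 guard~ 1.23
```

Emit:
carry_out:
  plan:
    - [0.006, 0.001, -0.0008, 0, 0, 0]
    - [0.006, 0.001, -0.0014, 0, 0, 0]
    - [0.006, 0.001, -0.002, 0, 0, 0]
    - [0.0055, 0.0009, -0.0025, 0, 0, 0]
    - [0, 0, 0, 0, 0, 0]

```text
time_s: 21.03
tcp_pos: [0.6057, -0.2862, 0.1131]
eef_rot: [-180.0, -0.2, -170.9]
contact_force: [-0.8, -0.7, -0.6]
gripper_width: 0.0442
```

```bash
python3 gd.py;python3 -c "
from h import *
im=r.capture('scene'); cv2.imwrite('pics/s18.png',cv2.resize(im[190:370,130:300,::-1],None,fx=3.3,fy=3.3,interpolation=2))
im=r.capture('wrist'); cv2.imwrite('pics/w18.png',im[:,:,::-1])"
```

```text
pos [ 0.6057 -0.2862  0.1131] rot [-179.99   -0.22 -170.86] F [-0.8 -0.7 -0.6] w 0.0442 t 21.0333
rel hinge x,y,z mm [31.4  0.2 55.9] r 64.1 angle 60.7 guard~ 1.67
```

View pics/s18.png

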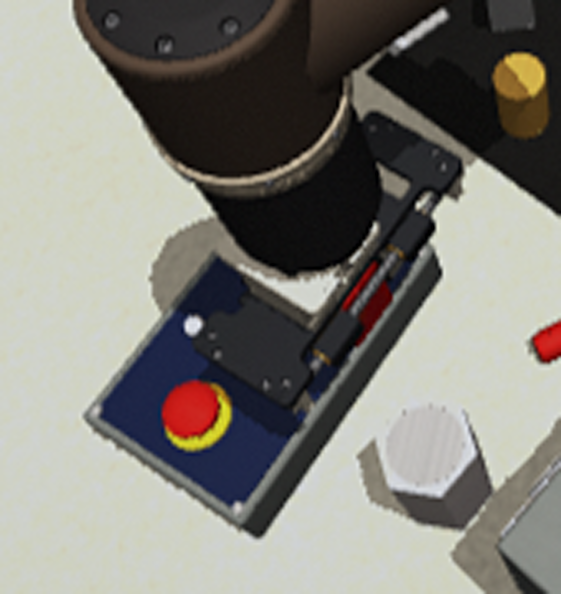

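View pics/w18.png

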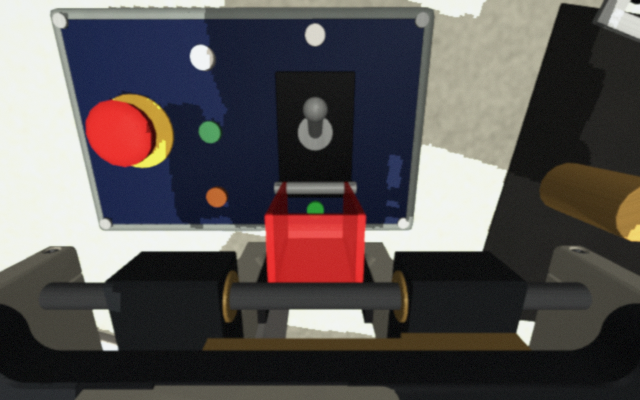

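The guard is up (about 1.67 rad) and the toggle is visible, ball at (315,108), leaning to the safe side. I'll release, rise, and shut the fingers for the push.

Run:
```python
from h import *
c=cam('wrist'); b=toplane(c,[[315,108]],.105)[0]; print('ball',b)
H=np.array([.5748,-.2914]); th=np.radians(9.1); ex=np.array([np.cos(th),np.sin(th)]); ey=np.array([-ex[1],ex[0]])
print('console rel: x',((b[:2]-H)@ex+.036)*1e3,'y off',(b[:2]-H)@ey*1e3)
q=toplane(c,[[279,188],[352,188]],.076); print('hinge rod',q,q.mean(0));
```

```text
ball [ 0.52445544 -0.29928023  0.105     ]
console rel: x -14.957236287043276 y off 0.18135264463254533
hinge rod [[ 0.57876112 -0.31512946  0.076     ]
 [ 0.57102463 -0.26667515  0.076     ]] [ 0.57489287 -0.2909023   0.076     ]
```

Emit:
carry_out:
  plan:
    - [0, 0, 0, 0, 0, 0]
    - [0, 0, 0, 0, 0, 0]
    - [0, 0, 0, 0, 0, 0]
    - [0, 0, 0, 0, 0, 0]
    - [0, 0, 0, 0, 0, 0]
    - [0, 0, 0, 0, 0, 0]
  fingers: -1

```text
time_s: 21.63
tcp_pos: [0.6064, -0.2862, 0.1143]
eef_rot: [-180.0, 0.0, -170.9]
contact_force: [0.1, 0.4, -0.6]
gripper_width: 0.0787
```

Emit:
carry_out:
  plan:
    - [0, 0, 0.02, 0, 0, 0]
    - [0, 0, 0.03, 0, 0, 0]
    - [0, 0, 0.03, 0, 0, 0]
    - [0, 0, 0.015, 0, 0, 0]
    - [-0.02, -0.003, 0, 0, 0, 0]
    - [-0.03, -0.005, 0, 0, 0, 0]
    - [-0.03, -0.005, 0, 0, 0, 0]
    - [-0.02, -0.004, 0, 0, 0, 0]
    - [0, 0, 0, 0, 0, 0]
    - [0, 0, 0, 0, 0, 0]

```text
time_s: 22.47
tcp_pos: [0.5014, -0.3032, 0.2142]
eef_rot: [-179.9, 0.1, -170.9]
contact_force: [0.0, -0.2, 0.6]
gripper_width: 0.0876
```

```bash
python3 gd.py;python3 -c "
from h import *
c=cam('wrist'); np.save('w19.npy',c)
im=r.capture('wrist'); cv2.imwrite('pics/w19.png',im[:,:,::-1])"
```

```text
pos [ 0.5014 -0.3032  0.2142] rot [-1.7991e+02  1.1000e-01 -1.7087e+02] F [ 0.  -0.2  0.6] w 0.0876 t 22.4667
rel hinge x,y,z mm [-74.3  -0.  157. ] r 173.7 angle 115.3 guard~ 0.71
```

View pics/w19.png

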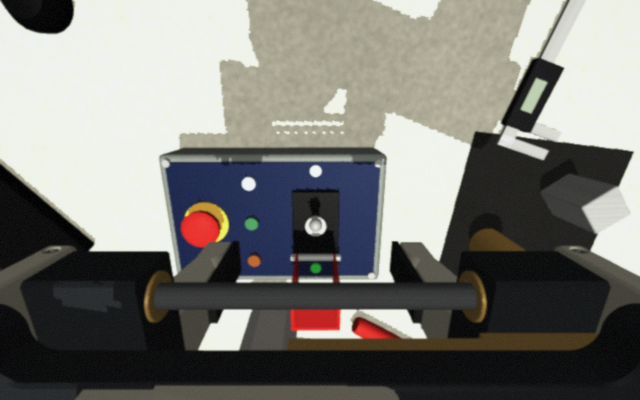

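Guard stays up; toggle ball at (316,226). Shut the fingers and lower in front of the toggle.

Emit:
carry_out:
  plan:
    - [-0.006, -0.001, -0.02, 0, 0, 0]
    - [0, 0, -0.02, 0, 0, 0]
    - [0, 0, -0.02, 0, 0, 0]
    - [-0.001, 0, -0.01, 0, 0, 0]
    - [0, 0, 0, 0, 0, 0]
    - [0, 0, 0, 0, 0, 0]
    - [0, 0, 0, 0, 0, 0]
    - [0, 0, 0, 0, 0, 0]
    - [0, 0, 0, 0, 0, 0]
    - [0, 0, 0, 0, 0, 0]
  fingers: 1
  force: 10

```text
time_s: 23.35
tcp_pos: [0.502, -0.3047, 0.1459]
eef_rot: [-179.6, 0.5, -170.7]
contact_force: [0.2, 0.9, -0.0]
gripper_width: 0.0265
```

```bash
python3 gd.py; python3 g.py 0.4958 -0.304 0.098 -170.9
```

```text
pos [ 0.502  -0.3047  0.1459] rot [-179.65    0.47 -170.68] F [ 0.2  0.9 -0. ] w 0.0265 t 23.35
rel hinge x,y,z mm [-74.1  -1.5  88.7] r 115.6 angle 129.9 guard~ 0.46
t 23.35 pos [ 0.502  -0.3047  0.1459] rot [-179.65    0.47 -170.68] F [ 0.2  0.9 -0. ] w 0.0265
shift [-0.0062  0.0007 -0.0479] turn [ 0.0048  0.0092 -0.0039]
```

Emit:
carry_out:
  plan:
    - [-0.007, 0.001, -0.01, 0.005, 0.009, -0.004]
    - [-0.001, 0, -0.015, 0, 0.001, 0]
    - [-0.001, 0, -0.015, 0, 0.001, 0]
    - [0, 0, -0.004, 0, 0, 0]
    - [0, 0, 0, 0, 0, 0]
    - [0, 0, 0, 0, 0, 0]

```text
time_s: 23.85
tcp_pos: [0.4919, -0.3038, 0.1015]
eef_rot: [180.0, 0.0, -171.0]
contact_force: [0.9, -0.6, 0.5]
gripper_width: 0.0006
```

```bash
python3 gd.py; python3 g.py 0.4958 -0.304 0.098 -170.9;python3 -c "
from h import *
im=r.capture('wrist'); cv2.imwrite('pics/w20.png',im[:,:,::-1])"
```

```text
pos [ 0.4919 -0.3038  0.1015] rot [ 1.7998e+02  2.0000e-02 -1.7098e+02] F [ 0.9 -0.6  0.5] w 0.0006 t 23.85
rel hinge x,y,z mm [-83.8   0.9  44.3] r 94.8 angle 152.2 guard~ 0.07
t 23.85 pos [ 0.4919 -0.3038  0.1015] rot [ 1.7998e+02  2.0000e-02 -1.7098e+02] F [ 0.9 -0.6  0.5] w 0.0006
shift [ 0.0039 -0.0002 -0.0035] turn [-0.0004  0.0003  0.0014]
```

View pics/w20.png

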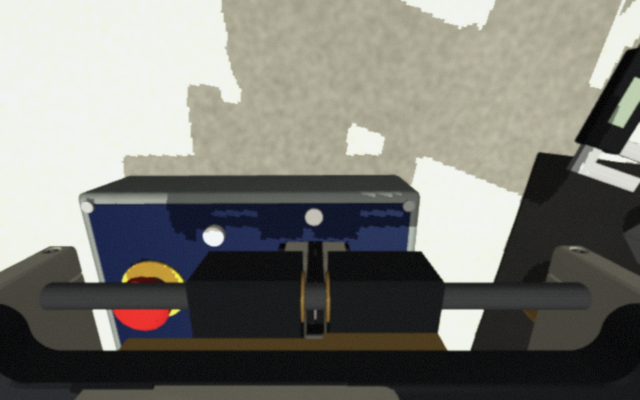

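Emit:
carry_out:
  plan:
    - [0.006, 0.001, -0.003, 0, 0, 0]
    - [0.007, 0.0011, -0.001, 0, 0, 0]
    - [0.007, 0.0011, 0, 0, 0, 0]
    - [0.007, 0.0011, 0, 0, 0, 0]
    - [0, 0, 0, 0, 0, 0]

```text
time_s: 24.32
tcp_pos: [0.5223, -0.2998, 0.0998]
eef_rot: [-179.9, 0.1, -171.0]
contact_force: [-0.1, 0.2, 0.7]
gripper_width: 0.0009
```

```bash
python3 gd.py
```

```text
pos [ 0.5223 -0.2998  0.0998] rot [-1.7993e+02  1.2000e-01 -1.7098e+02] F [-0.1  0.2  0.7] w 0.0009 t 24.3167
rel hinge x,y,z mm [-53.2   0.1  42.6] r 68.2 angle 141.3 guard~ 0.26
```

Emit:
carry_out:
  plan:
    - [0.006, 0.001, -0.001, 0, 0, 0]
    - [0.005, 0.0008, -0.001, 0, 0, 0]
    - [0.004, 0.0006, 0, 0, 0, 0]
    - [0.002, 0.0003, 0, 0, 0, 0]

```text
time_s: 24.65
tcp_pos: [0.537, -0.2971, 0.0973]
eef_rot: [180.0, -0.4, -171.0]
contact_force: [-12.8, -3.7, 9.9]
gripper_width: 0.0003
```

```bash
python3 gd.py
```

```text
pos [ 0.537  -0.2971  0.0973] rot [ 179.99   -0.37 -170.98] F [-12.8  -3.7   9.9] w 0.0003 t 24.65
rel hinge x,y,z mm [-38.1   0.3  40.1] r 55.3 angle 133.6 guard~ 0.39
```

Resistance of 13 N at exactly the expected end position, so the toggle is at its armed stop. Backing off and looking.

Emit:
carry_out:
  plan:
    - [-0.012, -0.002, 0, 0, 0, 0]
    - [-0.015, -0.0024, 0, 0, 0, 0]
    - [-0.005, -0.001, 0.02, 0, 0, 0]
    - [0, 0, 0.03, 0, 0, 0]
    - [0, 0, 0.03, 0, 0, 0]
    - [0, 0, 0.02, 0, 0, 0]
    - [0, 0, 0, 0, 0, 0]
    - [0, 0, 0, 0, 0, 0]

```text
time_s: 25.32
tcp_pos: [0.4984, -0.302, 0.199]
eef_rot: [179.9, -0.3, -171.1]
contact_force: [-0.3, 0.1, -0.7]
gripper_width: 0.0003
```

```bash
python3 gd.py;python3 -c "
from h import *
c=cam('wrist'); np.save('w21.npy',c)
im=r.capture('wrist'); cv2.imwrite('pics/w21.png',im[:,:,::-1])"
```

```text
pos [ 0.4984 -0.302   0.199 ] rot [ 179.86   -0.3  -171.06] F [-0.3  0.1 -0.7] w 0.0003 t 25.3167
rel hinge x,y,z mm [-77.    1.5 141.8] r 161.4 angle 118.5 guard~ 0.66
```

View pics/w21.png

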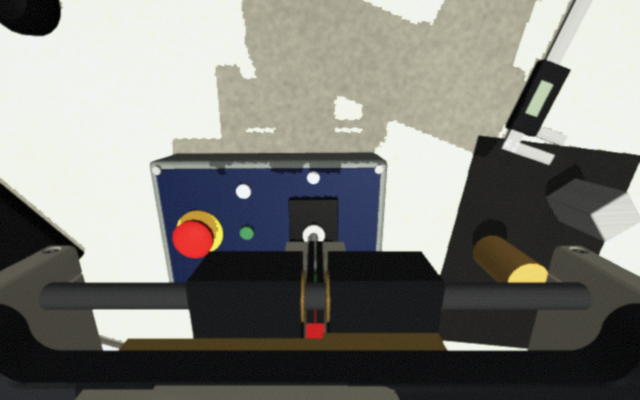

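The base ring is at (313,235) and the stick now leans towards the hinge. Opening, then back over the raised guard.

Emit:
carry_out:
  plan:
    - [0.005, 0, 0.005, 0, 0, 0]
    - [0.02, 0.003, 0.005, 0, 0, 0]
    - [0.03, 0.005, 0, 0, 0, 0]
    - [0.03, 0.005, 0, 0, 0, 0]
    - [0.022, 0.003, 0, 0, 0, 0]
    - [0, 0, 0, 0, 0, 0]
    - [0, 0, 0, 0, 0, 0]
    - [0, 0, 0, 0, 0, 0]
  fingers: -1

```text
time_s: 26.03
tcp_pos: [0.6074, -0.2844, 0.2032]
eef_rot: [179.6, -0.7, -171.1]
contact_force: [0.0, -0.3, -0.9]
gripper_width: 0.0486
```

```bash
python3 gd.py;python3 g.py .6055 -.2863 .113 -170.9; python3 -c "
from h import *
im=r.capture('wrist'); cv2.imwrite('pics/w22.png',im[:,:,::-1])"
```

```text
pos [ 0.6074 -0.2844  0.2032] rot [ 179.64   -0.68 -171.13] F [ 0.  -0.3 -0.9] w 0.0486 t 26.0333
rel hinge x,y,z mm [ 33.5   1.7 146. ] r 149.8 angle 77.1 guard~ 1.38
t 26.0333 pos [ 0.6074 -0.2844  0.2032] rot [ 179.64   -0.68 -171.13] F [ 0.  -0.3 -0.9] w 0.0486
shift [-0.0019 -0.0019 -0.0902] turn [-0.0044 -0.0127  0.0041]
```

View pics/w22.png

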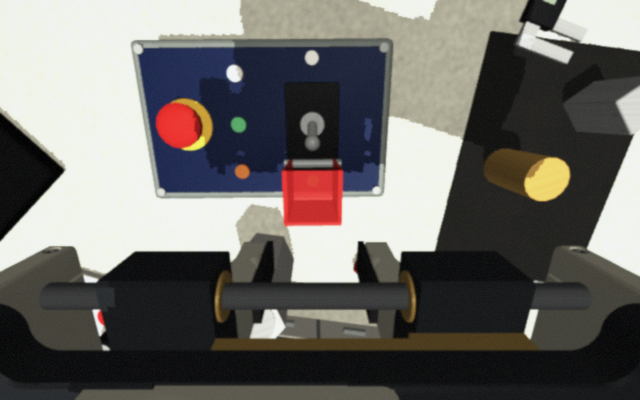

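The toggle ball is now at (312,143), below its base (312,124), towards the hinge: armed. The guard is still up. Going down to pinch it.

Emit:
carry_out:
  plan:
    - [-0.002, -0.002, 0, -0.004, -0.012, 0.004]
    - [0, 0, 0, 0, 0, 0]
    - [0, 0, 0, 0, 0, 0]
    - [0, 0, 0, 0, 0, 0]
    - [-0.001, 0, -0.025, 0, 0, 0]
    - [-0.001, 0, -0.025, 0, 0, 0]
    - [-0.001, 0, -0.02, 0, 0, 0]
    - [0, 0, 0, 0, 0, 0]
    - [0, 0, 0, 0, 0, 0]

```text
time_s: 26.83
tcp_pos: [0.599, -0.2886, 0.136]
eef_rot: [-179.8, 0.4, -171.0]
contact_force: [0.2, -0.7, 0.7]
gripper_width: 0.0877
```

```bash
python3 gd.py;python3 g.py .6055 -.2863 .113 -170.9; python3 -c "
from h import *
im=r.capture('wrist'); cv2.imwrite('pics/w23.png',im[:,:,::-1])"
```

```text
pos [ 0.599  -0.2886  0.136 ] rot [-179.84    0.4  -171.03] F [ 0.2 -0.7  0.7] w 0.0877 t 26.8333
rel hinge x,y,z mm [24.2 -1.  78.8] r 82.5 angle 72.9 guard~ 1.45
t 26.8333 pos [ 0.599  -0.2886  0.136 ] rot [-179.84    0.4  -171.03] F [ 0.2 -0.7  0.7] w 0.0877
shift [ 0.0065  0.0023 -0.023 ] turn [0.0017 0.0073 0.0024]
```

View pics/w23.png

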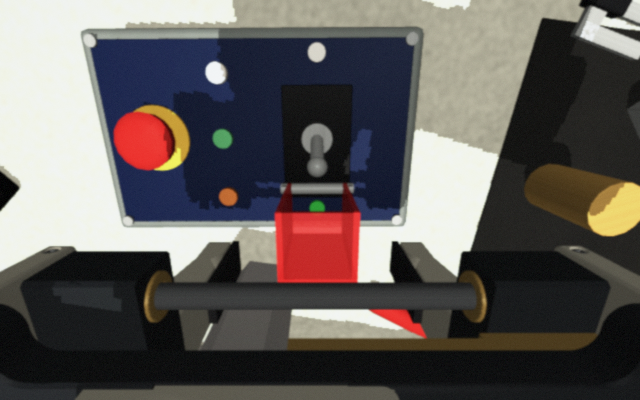

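Emit:
carry_out:
  plan:
    - [0.006, 0.002, -0.015, 0.002, 0.007, 0.002]
    - [0, 0, -0.007, 0, 0, 0]
    - [0, 0, 0, 0, 0, 0]

```text
time_s: 27.13
tcp_pos: [0.6074, -0.2871, 0.1169]
eef_rot: [-179.9, 0.3, -170.9]
contact_force: [-1.0, 0.1, 0.0]
gripper_width: 0.0878
```

Emit:
carry_out:
  plan:
    - [0, 0, 0, 0, 0, 0]
    - [0, 0, 0, 0, 0, 0]
    - [0, 0, 0, 0, 0, 0]
    - [0, 0, 0, 0, 0, 0]
    - [0, 0, 0, 0, 0, 0]
    - [0, 0, 0, 0, 0, 0]
    - [0, 0, 0, 0, 0, 0]
    - [0, 0, 0, 0, 0, 0]
  fingers: 1
  force: 8

```text
time_s: 27.8
tcp_pos: [0.6084, -0.286, 0.1195]
eef_rot: [-179.9, 0.5, -170.9]
contact_force: [-1.5, 4.3, 0.3]
gripper_width: 0.0438
```

```bash
python3 gd.py
```

```text
pos [ 0.6084 -0.286   0.1195] rot [-179.93    0.48 -170.91] F [-1.5  4.3  0.3] w 0.0438 t 27.8
rel hinge x,y,z mm [33.9  0.  62.3] r 70.9 angle 61.4 guard~ 1.65
```

Emit:
carry_out:
  plan:
    - [-0.007, -0.0012, 0.0035, 0, 0, 0]
    - [-0.0078, -0.0012, 0.0028, 0, 0, 0]
    - [-0.009, -0.0014, 0.0015, 0, 0, 0]
    - [-0.009, -0.0014, 0.001, 0, 0, 0]
    - [-0.009, -0.0014, -0.001, 0, 0, 0]
    - [0, 0, 0, 0, 0, 0]

```text
time_s: 28.3
tcp_pos: [0.5648, -0.2928, 0.1278]
eef_rot: [-179.9, 0.7, -170.9]
contact_force: [1.7, -1.8, -6.5]
gripper_width: 0.0442
```

```bash
python3 gd.py
```

```text
pos [ 0.5648 -0.2928  0.1278] rot [-179.88    0.72 -170.87] F [ 1.7 -1.8 -6.5] w 0.0442 t 28.3
rel hinge x,y,z mm [-10.3   0.2  70.6] r 71.4 angle 98.3 guard~ 1.01
```

Emit:
carry_out:
  plan:
    - [-0.007, -0.0011, -0.0015, 0, 0.005, 0]
    - [-0.007, -0.0011, -0.002, 0, 0.005, 0]
    - [-0.0055, -0.0009, -0.0025, 0, 0, 0]
    - [-0.0055, -0.0009, -0.003, 0, 0, 0]
    - [-0.005, -0.0008, -0.0035, 0, 0, 0]
    - [-0.005, -0.0008, -0.0035, 0, 0, 0]
    - [0, 0, 0, 0, 0, 0]

```text
time_s: 28.88
tcp_pos: [0.5275, -0.2989, 0.1109]
eef_rot: [-179.9, 0.3, -170.9]
contact_force: [2.4, 0.3, -3.5]
gripper_width: 0.0442
```

```bash
python3 gd.py
```

```text
pos [ 0.5275 -0.2989  0.1109] rot [-179.93    0.32 -170.87] F [ 2.4  0.3 -3.5] w 0.0442 t 28.8833
rel hinge x,y,z mm [-48.    0.1  53.7] r 72.0 angle 131.8 guard~ 0.43
```

Emit:
carry_out:
  plan:
    - [-0.0036, -0.0006, -0.004, 0, 0.002, 0]
    - [-0.0036, -0.0006, -0.0042, 0, 0, 0]
    - [-0.0036, -0.0006, -0.0052, 0, 0, 0]
    - [-0.0036, -0.0006, -0.0055, 0, 0, 0]
    - [-0.002, -0.0004, -0.005, 0, 0, 0]
    - [-0.002, -0.0004, -0.004, 0, 0, 0]

```text
time_s: 29.38
tcp_pos: [0.511, -0.3019, 0.0847]
eef_rot: [-179.8, 0.6, -170.7]
contact_force: [2.8, 7.2, 11.9]
gripper_width: 0.0444
```

```bash
python3 gd.py
```

```text
pos [ 0.511  -0.3019  0.0847] rot [-179.8     0.58 -170.74] F [ 2.8  7.2 11.9] w 0.0444 t 29.3833
rel hinge x,y,z mm [-64.8  -0.2  27.5] r 70.4 angle 157.0 guard~ -0.01
```

12 N upward at the computed closed angle: the guard is down on its stop. Releasing and rising to look.

Emit:
carry_out:
  plan:
    - [0, 0, -0.002, 0, 0, 0]
    - [0, 0, -0.002, 0, 0, 0]
    - [0, 0, 0, 0, 0, 0]
    - [0, 0, 0, 0, 0, 0]

```text
time_s: 29.72
tcp_pos: [0.5108, -0.3018, 0.0823]
eef_rot: [-179.7, 0.7, -170.7]
contact_force: [3.0, 1.2, 1.3]
gripper_width: 0.0441
```

Emit:
carry_out:
  plan:
    - [0, 0, 0, 0, 0, 0]
    - [0, 0, 0, 0, 0, 0]
    - [0, 0, 0, 0, 0, 0]
    - [0, 0, 0, 0, 0, 0]
    - [0, 0, 0, 0, 0, 0]
    - [0, 0, 0, 0, 0, 0]
    - [0, 0, 0, 0, 0, 0]
  fingers: -1

```text
time_s: 30.3
tcp_pos: [0.5055, -0.3022, 0.0795]
eef_rot: [-179.9, 0.1, -170.7]
contact_force: [0.0, 0.9, 0.2]
gripper_width: 0.0844
```

Emit:
carry_out:
  plan:
    - [0, 0, 0.02, 0, 0, 0]
    - [0, 0, 0.03, 0, 0, 0]
    - [0, 0, 0.03, 0, 0, 0]
    - [0, 0, 0.03, 0, 0, 0]
    - [0, 0, 0.02, 0, 0, 0]
    - [-0.02, 0, 0.01, 0, 0, 0]
    - [-0.03, 0, 0, 0, 0, 0]
    - [0, 0, 0, 0, 0, 0]
    - [0, 0, 0, 0, 0, 0]

```text
time_s: 31.05
tcp_pos: [0.4514, -0.3019, 0.225]
eef_rot: [-179.9, -0.1, -170.7]
contact_force: [0.0, -0.2, 0.3]
gripper_width: 0.0874
```

```bash
python3 gd.py; python3 -c "
from h import *
c=cam('wrist'); np.save('w24.npy',c)
im=r.capture('wrist'); cv2.imwrite('pics/w24.png',im[:,:,::-1])
im=r.capture('scene'); cv2.imwrite('pics/s24.png',im[:,:,::-1])
im=r.capture('top'); cv2.imwrite('pics/t24.png',im[:,:,::-1])"
```

```text
pos [ 0.4514 -0.3019  0.225 ] rot [-1.7993e+02 -7.0000e-02 -1.7075e+02] F [ 0.  -0.2  0.3] w 0.0874 t 31.05
rel hinge x,y,z mm [-123.5    9.2  167.8] r 208.3 angle 126.3 guard~ 0.52
```

View pics/w24.png

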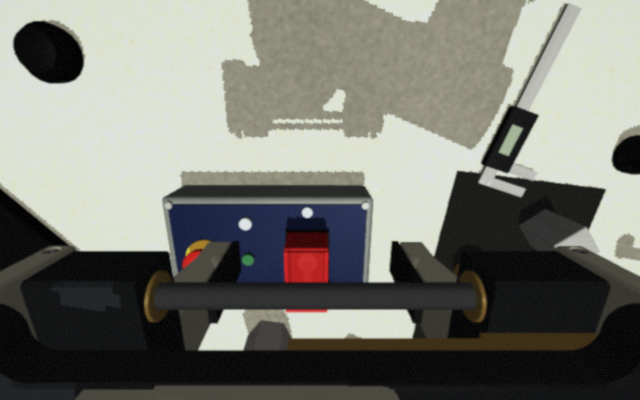

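View pics/s24.png

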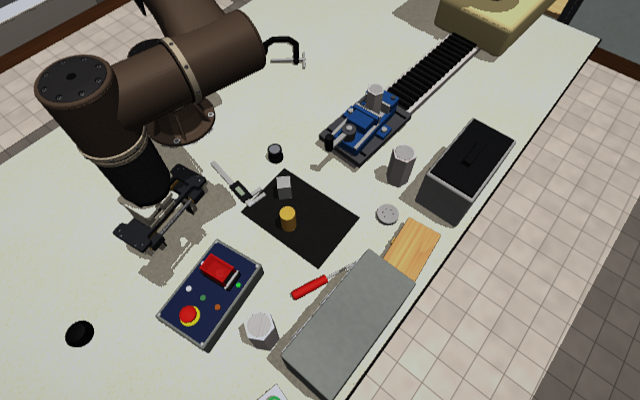

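View pics/t24.png

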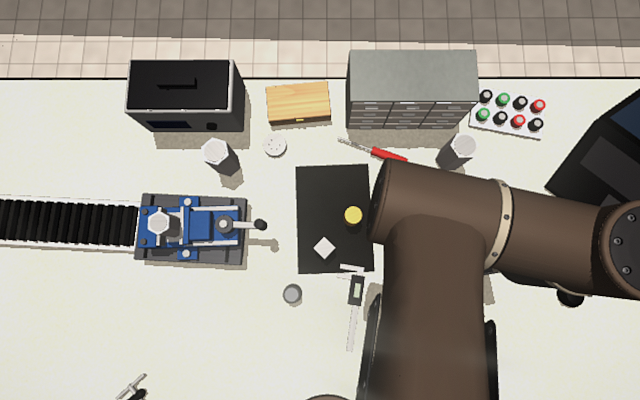

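The scene view shows the guard down at (218,270), the bar clamped at (373,95) and the bystanders in place. I'll compare the guard with the starting picture.

Run:
```python
import cv2,numpy as np
a=cv2.imread('pics/scene0.png');b=cv2.imread('pics/s24.png')
sl=(slice(235,360),slice(150,270))
cv2.imwrite('pics/cmp.png',np.hstack([cv2.resize(x[sl],None,fx=3.3,fy=3.3,interpolation=2) for x in(a,b)]))
c=lambda im:[(m:=((im[:,:,2]>110)&(im[:,:,1]<70)&(im[:,:,0]<80))[245:295,190:250]).sum(),np.argwhere(m).mean(0),np.ptp(np.argwhere(m),axis=0)]
print(c(a),c(b))
```

```text
[np.int64(509), array([22.23182711, 26.10019646]), array([28, 33])] [np.int64(525), array([22.24761905, 26.11428571]), array([29, 34])]
```

View pics/cmp.png

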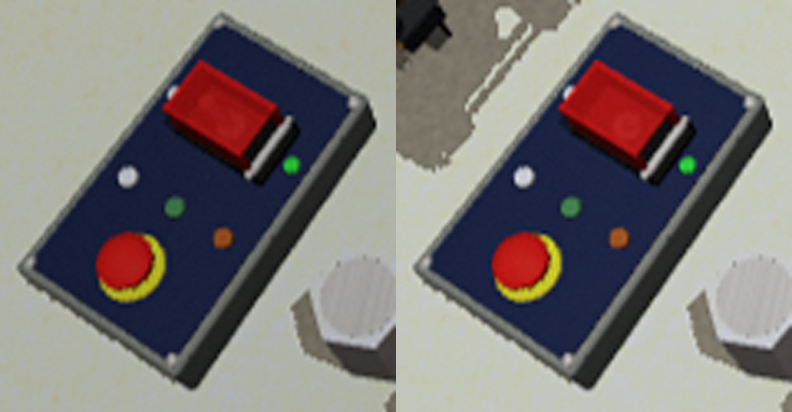

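The guard matches its starting closed silhouette (centroid within 0.02 px), and through it the toggle ball has moved towards the hinge. The robot touches nothing, so I'm handing in.

```bash
python3 -c "
from plant import r
print(r.close_job()); s=r.get_state(); print(s['time_s'],s['contact_force'])"
```

```text
the job is handed in; nothing more can be done
None
the job is handed in; nothing more can be done
```

I finished the whole job and handed it in at about 31 s; no verdict is reported. I stood the smallest hex bar in the vice with its flats to the jaws, swung the lever to its stop, lifted the guard, armed the toggle and closed the guard again.

**Bar and vice:**
- The bar is about 2 mm from mid-jaw, with its flats about 2° against the vice's 1.7°.
- The jaw gap read about 45 mm against the 46 mm bar, a difference within measuring error.
- The lever is at about 1.5 rad.
- I had no reading of the jaw's squeeze force. I judge the bar held from the lever reaching its stop and the jaw being closed on it.

**Toggle and guard:**
- The guard reached about 1.67 rad before I pushed the toggle.
- The toggle stopped the fingers at its expected armed position, and the pictures show it leaning towards the hinge.
- The closed guard matches its starting outline to within 0.02 px at its centre.

**Bystanders:** The brass bar, steel bar and test block looked unmoved in the last pictures; I compared them by eye only. The gripper was clear of everything, with contact force about 0.

**Oddity:** While I lowered the bar, the force reading stayed at the bar's weight through several small downward moves. Contact with the bed showed only once the arm held still, about +2 N, and I released the bar after that.

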